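# Clear the breakfast board: salt away, slide the board off the edge, hang it up

## Robot

A 6-joint arm with a two-finger parallel gripper is mounted at the origin on a cart in front of the work surface, level with it; the furniture and walls round the work are solid. World frame = base frame: x ahead of the robot, y to its left, z up, the work surface at z = 0. Lengths are in mm, angles in rad, forces in N, time in s.
With the tool pointing down it reaches from about 275 to 1000 mm from the base axis. Payload 8.4 kg.
Tool frame: the origin (TCP) lies midway between the tips of the shut fingers; the grasp point (between the pads) lies 19 mm behind it; z points along the fingers, y is the line along which they close (so a half turn about z gives the same grasp; the last joint's range is limited). The gripper opens to 85 mm and grips with 20 to 120 N. Pads are 22 mm wide; open, the fingers measure 114 mm over their backs; the gripper's body (76 mm by 85 mm) begins 54 mm behind the grasp point. The pads swing forward as they close: fully open they stand 13 mm farther back than shut.
Start: joints at [1.268, 0.353, 1.633, -0, 1.155, -0.002], TCP at [185.176, 596.94, 231.281] pointing down, gripper open.
Joint ranges: [-2.63, 2.63], [-0.92, 2.1], [0.06, 2.66], [-1.3, 4.44], [0, 2.69], [-3.02, 3.02]. Speed limits (rad/s): [2.22, 2.22, 2.79, 3.14, 3.14, 3.14].

## Interface

Orientations are given as [roll, pitch, yaw] about the fixed x, y, z axes, in that order (R = Rz(yaw) Ry(pitch) Rx(roll)).
In Python, from rig import telemetry, optics, r gives the robot as it stands.
- The arm moves only by the tool play_rows, never from a script. Its arguments are lists of equal length, an entry for each row: "dp": the shift along the tool's x, y, z in units of 40 mm (1.0 is 40 mm), a list of three; "rot": the turn, a rotation vector about the tool's x, y, z in units of 6 degrees (1.0 is 6 degrees), a list of three. In form: {"dp": [[tx, ty, tz], ...], "rot": [[ax, ay, az], ...]}. A call has 1 to 5 rows; each row is the pose to reach, as a shift and turn from the pose commanded when the call began, along the tool's axes at that moment; what a row does not reach only later rows make up. A row lasts 1/12 s, in which the tool goes at most 41.7 mm and 7.16 degrees, less where a joint would pass 70% of its speed; a pose out of reach is approached as far as the arm can. A call with a gripper value outside its range is refused whole. "fingers" is the opening, from 0 (shut) to 1 (fully open), set as the call begins (left out, the last holds). The fingers move at their own pace and stop on an object; "grip_force" is the grip in N (left out, the last holds). Time passes only in rows, so rows that repeat a pose let the fingers close. It gives the time, the measured TCP pose, the force, the opening and the grip force at its end, in the units of the state.
- telemetry.sense(): the state, without advancing time (a new reading comes with each control period).
- optics.grab_frame(name): name is "side" or "top" or "wrist"; returns a dict with "color" (420x560x3 uint8, red, green, blue), "mtx" (3x3 intrinsics, pixels), "R" (3x3) and "t" (3): a world point X has camera coordinates R X + t; the wrist camera has in their place "mount" (4x4, takes a point from camera to tool coordinates, whose origin is the TCP and whose axes are the flange's). Camera axes: x right, y down, z forward; pixel columns grow to the right and rows downward; lengths in mm; the calibration is good to about 2 mm. The wrist camera is an equidistant fisheye: a pixel r from the principal point sees the ray r / f radians off the axis. A picture is of the moment at which its call begins: read the wrist's pose just before it. There is no depth.
- r.sign_off(): hands the job in; it is judged then, once.
The state is a dict: "clock": time; "qpos": joint angles; "qvel": joint speeds; "joint_efforts": joint torques, N m; "eef_pos": TCP position; "tcp_rot": TCP orientation; "contact_force": force on the tool from outside, world axes, zero at the start; "wrist_torque": the same for the moment, N m; "opening": opening from 0.0 (shut) to 1.0 (fully open); "grasp_force": force on a finger pad.
Only numpy, scipy, OpenCV 4.12 (cv2) and the standard library are available. Lean on these libraries where they do the work, as an engineer would, in place of code of your own. Each camera call takes 0.05 s, during which the arm holds its last target. There are 200 camera calls.

## Task

Clear away after breakfast: take the salt shaker off the light wooden board and stand it upright in the spice tray next to the spice jar, and let go of it. Then slide the board flat along the worktop until most of its handle sticks out over the front edge, take it by the handle, and hang it by the hole in its handle on the stand's hook, in front of the green board, which must stay hanging there. Leave everything else standing where it is.

Things in the scene. Friction and masses are not known exactly. Their poses are not given: they have to be found in the camera images.
- board_hole (a point): Centre of the 24 mm hanging hole, half-way through, in the handle of the light wooden breakfast board: a loose flat paddle 180 mm long, 5 mm thick, 0.12 kg, its blade 110 x 110 mm, its handle 38 mm wide, 70 mm long, round-ended. The hole's centre is 19 mm from the handle's end. Board x runs from handle to blade, z up while it lies on the worktop, handle roughly towards the robot.
- board_handle (a point): Point on the middle line of the wooden board's handle, half-way through its thickness: 48 mm from the handle's end, 29 mm from the hole's centre along board x, 22 mm before the blade begins. Here the handle's sides are straight and parallel, 38 mm apart.
- board_blade (a point): Centre of the wooden board's blade, on top of its cork inlay (86 x 86 mm, 6 mm above the worktop), 77 mm from board_handle along board x; the blade reaches 55 mm each way. Cork grips fingertips well, the wooden underside slides on the worktop: pressed with about 5 to 10 N and drawn along, the board follows the fingers. It balances about 60 mm from board_handle along board x.
- green_board_hole (a point): Centre of the hole in the handle of the green board, the same in shape, size and weight as the wooden one. It hangs loose on the hook, flat against the stand's upright, blade down.
- stand: Dark wooden board stand, fixed. Origin at the underside of its foot (110 x 110 x 18 mm); at yaw 0 its front faces -x, the robot. The upright (34 mm wide, 18 mm deep, 320 mm tall in all) stands on the rear half of the foot, its front face at x = +21 mm in the stand's frame. The hook comes out of that face 235 mm above the worktop.
- hook: The stand's straight steel hook, fixed: a rod 8 mm thick with a 13 mm ball at its end. Origin where it leaves the upright's front face; its z axis runs along the rod, to the front of the stand and up at 45 degrees; ball centre at z = 62 mm, tip at 68 mm. A board put over the ball slides down the rod by itself and swings down to hang upright.
- salt_mid (a point): Middle (45 mm up) of the salt shaker: clear glass below, grey top, round, 44 mm thick (34 mm in the top 20 mm) and 90 mm tall, about 0.1 kg. It stands on the wooden board's blade; z is its upright axis.
- tray: Shallow wooden spice tray, fixed, 72 mm (its x) by 170 mm (its y), 22 mm tall, walls and floor 6 mm thick. Origin at the centre of its underside. The spice jar stands in its half of positive y; the half of negative y is free.
- spice_mid (a point): Middle (53 mm up) of the spice jar with a red cap, 45 mm thick, 106 mm tall, that stands in the tray; to be left there.
- worktop_edge (a point): A point on the upper front edge of the worktop, which runs straight along y from here to the left and 0.1 m to the right; beyond it (smaller x) there is nothing for 45 mm down, then the washing machine. Over the rear of the worktop, from 0.22 m behind this edge, hangs a wall cabinet, its underside 0.33 m up.
- tea_mug: Striped mug, 83 mm thick, 100 mm tall, a bystander at the left of the worktop; origin at its underside.
- timer: Red and white round kitchen timer, 70 mm, a bystander at the right by the bread bin; origin at its underside.

How it is judged:
By the outcome, as a careful person would: the job done as asked, in the order asked, and still so for the second after the job is handed in, with the robot touching nothing.
It also fails if it takes over 72 s, if anything falls off the work surface, if the arm or the gripper's body presses on something with over 40 N, if the wrist force passes 120 N, or if a joint passes its speed limit or range.

## Working session

There is one attempt and no reset: what is moved stays moved. The work goes in short steps, Python scripts to look and compute and a tool call to move; the robot and the scene stay as the last step left them, time stands still between calls to the robot, and variables do not carry over. Pictures are saved under pics/ and viewed, at most 10 in all, crops included, and the job is handed in when it is done.

Besides the shell and the picture viewer there is one more tool, called after "Emit:" as a command line: name --argument value ..., lists and objects as JSON in quotes. play_rows: Moves the arm, as the interface text tells. Its arguments: {"type":"object","properties":{"dp":{"type":"array"},"rot":{"type":"array"},"fingers":{"type":"number"},"grip_force":{"type":"number"}},"required":["dp","rot"]}

```bash
mkdir -p pics; ls; python3 - <<'E'
from rig import telemetry, optics, r
import cv2, numpy as np
s=telemetry.sense(); print(s)
for n in("side","top","wrist"):
    f=optics.grab_frame(n); cv2.imwrite(f"pics/{n}0.png",f["color"][:,:,::-1]); np.savez(f"{n}0.npz",**f)
    print(n,{k:np.round(v,3).tolist() for k,v in f.items() if k!="color"})
a=cv2.imread("pics/side0.png");b=cv2.imread("pics/top0.png")
E
```

```text
pics
{'clock': 0.0, 'qpos': array([ 1.26764606e+00,  3.53673692e-01,  1.63411597e+00, -2.06587771e-05,
        1.15522047e+00, -2.41489275e-03]), 'qvel': array([-0.00117709,  0.00119942, -0.00022256, -0.00067825,  0.0001902 ,
       -0.00023054]), 'joint_efforts': array([ 1.03772327e-03, -6.05246401e+01, -3.42071199e+01,  2.70785731e-04,
        9.31826478e-03, -3.99893690e-05]), 'eef_pos': array([185.01273185, 596.49224851, 230.55350803]), 'tcp_rot': array([-3.14017513e+00,  1.54654232e-05,  2.84086564e+00]), 'contact_force': array([-0.2767172 , -0.05178773,  0.37719591]), 'wrist_torque': array([0.088403  , 0.01750281, 0.03664781]), 'grasp_force': 0.0, 'opening': 1.001242206023315}
side {'mtx': [[421.469, 0.0, 282.092], [0.0, 421.469, 214.679], [0.0, 0.0, 1.0]], 'R': [[-0.965, 0.261, -0.01], [0.182, 0.647, -0.74], [-0.187, -0.716, -0.672]], 't': [467.402, -10.02, 1666.696]}
top {'mtx': [[502.598, 0.0, 274.498], [0.0, 502.598, 211.801], [0.0, 0.0, 1.0]], 'R': [[0.417, -0.909, -0.009], [-0.844, -0.384, -0.376], [0.338, 0.164, -0.927]], 't': [-168.123, 503.316, 1776.529]}
wrist {'mtx': [[325.192, 0.0, 275.929], [0.0, 325.192, 204.07], [0.0, 0.0, 1.0]], 'mount': [[0.0, -0.96, -0.281, 71.981], [1.0, 0.0, -0.001, 0.193], [0.001, -0.281, 0.96, -142.765], [0.0, 0.0, 0.0, 1.0]]}
```

View pics/side0.png

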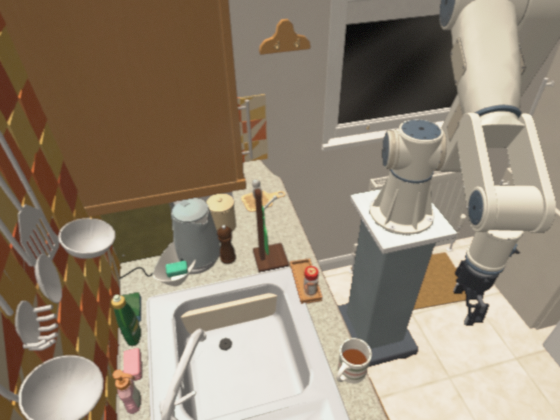

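View pics/top0.png

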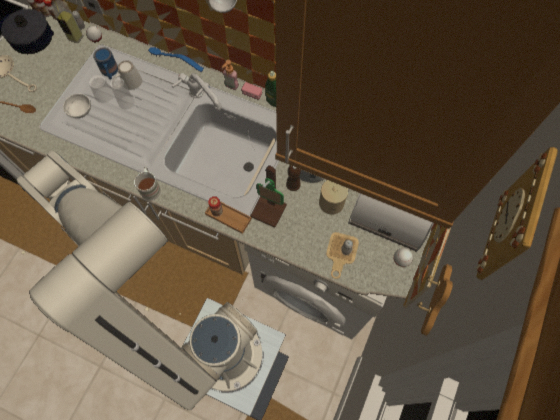

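The side view shows the stand at (262,225), the tray at (306,280) and the mug at (355,358). The top view shows the board at (343,250) with the salt on it, the tray at (228,216), the stand at (268,205) and the timer at (404,257). I'll enlarge the relevant parts of both.

```bash
cat > h.py <<'E'
import numpy as np, cv2
from scipy.spatial.transform import Rotation as Ro
from rig import telemetry, optics, r
def save(n,k):
    s=telemetry.sense(); f=optics.grab_frame(n); f["pos"]=s["eef_pos"]; f["rpy"]=s["tcp_rot"]
    np.savez(f"{k}.npz",**f); cv2.imwrite(f"pics/{k}.png",f["color"][:,:,::-1]); return f
def load(k): return dict(np.load(f"{k}.npz"))
def ray(f,u,v):
    x=(u-f["mtx"][0,2])/f["mtx"][0,0]; y=(v-f["mtx"][1,2])/f["mtx"][1,1]
    if "mount" in f:
        th=np.hypot(x,y); d=np.array([0,0,1.]) if th<1e-9 else np.array([np.sin(th)*x/th,np.sin(th)*y/th,np.cos(th)])
        T=np.eye(4); T[:3,:3]=Ro.from_euler("xyz",f["rpy"]).as_matrix(); T[:3,3]=f["pos"]; M=T@f["mount"]
        return M[:3,3], M[:3,:3]@d
    return -f["R"].T@f["t"], f["R"].T@np.array([x,y,1])
def onz(f,u,v,z):
    o,d=ray(f,u,v); return np.round(o+d*(z-o[2])/d[2],1)
def proj(f,X):
    X=np.asarray(X,float)
    if "mount" in f:
        T=np.eye(4); T[:3,:3]=Ro.from_euler("xyz",f["rpy"]).as_matrix(); T[:3,3]=f["pos"]; M=np.linalg.inv(T@f["mount"])
        c=M[:3,:3]@X+M[:3,3]; q=np.hypot(c[0],c[1]); th=np.arctan2(q,c[2]); p=c[:2]/q*th
    else:
        c=f["R"]@X+f["t"]; p=c[:2]/c[2]
    return p*f["mtx"][0,0]+f["mtx"][:2,2]
def tri(f,p,g,q):
    o,d=ray(f,*p); O,D=ray(g,*q); A=np.stack([d,-D],1); s=np.linalg.lstsq(A,O-o,rcond=None)[0]
    a=o+d*s[0]; b=O+D*s[1]; return np.round((a+b)/2,1), round(float(np.linalg.norm(a-b)),1)
def delta(tgt_pos,tgt_rpy=None,s=None):
    "shift in tool axes /40mm, rotvec /6deg from the present measured pose"
    s=s or telemetry.sense(); R0=Ro.from_euler("xyz",s["tcp_rot"])
    d=R0.inv().apply(np.asarray(tgt_pos)-s["eef_pos"])/40
    w=np.zeros(3) if tgt_rpy is None else np.degrees((R0.inv()*Ro.from_euler("xyz",tgt_rpy)).as_rotvec())/6
    return np.round(d,3).tolist(),np.round(w,3).tolist()
E
python3 - <<'E'
from h import *
a=cv2.imread("pics/top0.png")[150:300,190:430]; b=cv2.imread("pics/side0.png")[170:310,220:340]
a=cv2.resize(a,None,fx=3.3,fy=3.3,interpolation=2); cv2.imwrite("pics/topc.png",a)
f=load("top0")
for n,p,z in [("salt base",(343,250),6),("boardhandle end",(337,272),2),("tray",(228,217),11),("stand",(269,210),18),("timer",(404,257),35),("mug",(148,183),50)]: print(n,onz(f,*p,z))
E
```

```text
salt base [ 526.4 -230.1    6. ]
boardhandle end [ 438.2 -241.6    2. ]
tray [464.2 227.5  11. ]
stand [554.6  93.   18. ]
timer [ 584.9 -446.7   35. ]
mug [450.2 568.2  50. ]
```

View pics/topc.png

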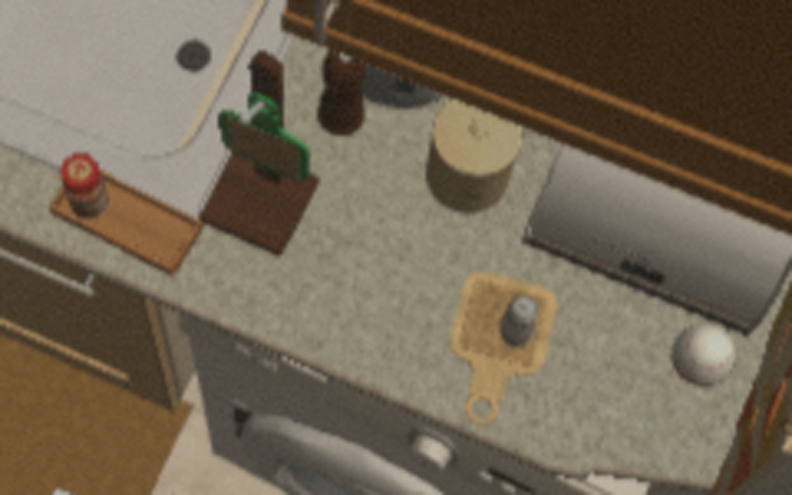

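The crop shows the board's hole at (482,407), the blade between (452,348) and (555,290), the salt base at (517,338), the tray corners at (52,207), (173,270) and (200,228), and the stand foot's front corners at (202,215) and (280,252). The front edge passes about (190,310) and (400,392).

```bash
python3 - <<'E'
from h import *
f=load("top0")
for n,p,z in [("hole",(482,407),2),("b1",(470,275),5),("b2",(555,290),5),("b3",(540,373),5),("b4",(453,350),5),("saltbot",(517,330),10),("salttop",(523,303),88),
 ("t1",(52,207),22),("t2",(173,268),22),("t3",(200,226),22),("f1",(202,215),18),("f2",(280,250),18),("f3",(320,180),18),("spicetop",(80,170),106),
 ("e1",(185,306),0),("e2",(400,391),0),("e3",(550,452),0),("ball",(262,100),279),("timer",(703,355),35)]:
    print(n,onz(f,190+p[0]/3.3,150+p[1]/3.3,z))
E
```

```text
hole [ 432.  -240.3    2. ]
b1 [ 572.4 -168.1    5. ]
b2 [ 596.2 -265.1    5. ]
b3 [ 495.5 -285.6    5. ]
b4 [ 479.7 -184.9    5. ]
saltbot [ 530.7 -242.8   10. ]
salttop [ 535.4 -237.7   88. ]
t1 [440.9 311.5  22. ]
t2 [431.3 148.   22. ]
t3 [491.5 142.1  22. ]
f1 [506.4 146.9  18. ]
f2 [504.4  44.8  18. ]
f3 [604.8  38.5  18. ]
spicetop [468.9 277.5 106. ]
e1 [401.4 119.5   0. ]
e2 [ 411.2 -148.3    0. ]
e3 [ 416.  -329.3    0. ]
ball [560.   88.6 279. ]
timer [ 581.3 -444.2   35. ]
```

Emit:
play_rows --dp '[[-0.58, -0.7, 0], [-1.16, -1.4, 0.05], [-1.74, -2.1, 0.1], [-2.32, -2.8, 0.15], [-2.9, -3.5, 0.2]]' --rot '[[0, 0, 0], [0, 0, 0], [0, 0, 0], [0, 0, 0], [0, 0, 0]]' --fingers 1

```text
clock: 0.57
eef_pos: [254.6, 427.1, 222.9]
tcp_rot: [-3.141, 0.0, 2.841]
contact_force: [1.5, 0.3, 0.6]
opening: 1.004
grasp_force: 0.0
```

Emit:
play_rows --dp '[[-0.58, -0.7, 0], [-1.16, -1.4, 0.05], [-1.74, -2.1, 0.1], [-2.32, -2.8, 0.15], [-2.9, -3.5, 0.2]]' --rot '[[0, 0, 0], [0, 0, 0], [0, 0, 0], [0, 0, 0], [0, 0, 0]]'

```text
clock: 0.98
eef_pos: [323.9, 259.1, 215.2]
tcp_rot: [3.141, 0.0, 2.841]
contact_force: [0.8, 0.7, -0.5]
opening: 1.001
grasp_force: 0.0
```

Emit:
play_rows --dp '[[-0.58, -0.7, 0], [-1.16, -1.4, 0.05], [-1.74, -2.1, 0.1], [-2.32, -2.8, 0.15], [-2.9, -3.5, 0.2]]' --rot '[[0, 0, 0], [0, 0, 0], [0, 0, 0], [0, 0, 0], [0, 0, 0]]'

```text
clock: 1.4
eef_pos: [393.3, 90.9, 207.3]
tcp_rot: [3.141, 0.0, 2.841]
contact_force: [1.0, 0.7, 0.6]
opening: 0.998
grasp_force: 0.0
```

Emit:
play_rows --dp '[[-0.58, -0.7, 0], [-1.16, -1.4, 0.05], [-1.74, -2.1, 0.1], [-2.32, -2.8, 0.15], [-2.9, -3.5, 0.2]]' --rot '[[0, 0, 0], [0, 0, 0], [0, 0, 0], [0, 0, 0], [0, 0, 0]]'

```text
clock: 1.82
eef_pos: [462.7, -77.3, 199.2]
tcp_rot: [3.141, 0.0, 2.84]
contact_force: [0.1, 1.3, 0.5]
opening: 1.003
grasp_force: 0.0
```

Emit:
play_rows --dp '[[0, 0, 0], [0, 0, 0], [0, 0, 0], [0, 0, 0], [0, 0, 0]]' --rot '[[0, 0, 1.1], [0, 0, 2.2], [0, 0, 3.3], [0, 0, 4.4], [0, 0, 5.5]]'

```text
clock: 2.23
eef_pos: [462.2, -75.6, 199.1]
tcp_rot: [-3.141, -0.0, 2.259]
contact_force: [-0.2, -0.2, -0.1]
opening: 0.998
grasp_force: 0.0
```

Emit:
play_rows --dp '[[0, 0, 0], [0, 0, 0], [0, 0, 0], [0, 0, 0], [0, 0, 0]]' --rot '[[0, 0, 1.1], [0, 0, 2.2], [0, 0, 3.3], [0, 0, 4.4], [0, 0, 5.5]]'

```text
clock: 2.65
eef_pos: [462.2, -75.4, 199.1]
tcp_rot: [-3.141, -0.0, 1.683]
contact_force: [-0.1, -0.4, -0.1]
opening: 0.998
grasp_force: 0.0
```

Emit:
play_rows --dp '[[0, 0, 0], [0, 0, 0]]' --rot '[[0, 0, 0.6], [0, 0, 1.13]]'

```text
clock: 2.82
eef_pos: [462.3, -75.4, 199.1]
tcp_rot: [-3.141, -0.0, 1.567]
contact_force: [-0.6, -0.3, -0.3]
opening: 0.998
grasp_force: 0.0
```

Emit:
play_rows --dp '[[-0.82, 0.34, 0], [-1.64, 0.68, 0], [-2.46, 1.02, 0], [-3.28, 1.36, 0], [-4.1, 1.7, 0]]' --rot '[[0, 0, 0], [0, 0, 0], [0, 0, 0], [0, 0, 0], [0, 0, 0]]'

```text
clock: 3.23
eef_pos: [530.7, -241.0, 199.1]
tcp_rot: [-3.141, -0.0, 1.571]
contact_force: [1.1, 0.3, 0.3]
opening: 1.0
grasp_force: 0.0
```

Emit:
play_rows --dp '[[0, 0, 0], [0, 0, 0]]' --rot '[[0, 0, 0], [0, 0, 0]]'

```text
clock: 3.4
eef_pos: [530.5, -240.8, 198.7]
tcp_rot: [-3.141, -0.0, 1.568]
contact_force: [0.2, 0.1, 0.1]
opening: 1.0
grasp_force: 0.0
```

```bash
python3 - <<'E'
from h import *
save("wrist","w1"); print(telemetry.sense()["qpos"].round(3))
E
```

```text
[-0.427  0.32   1.759  0.     1.063 -0.426]
```

View pics/w1.png

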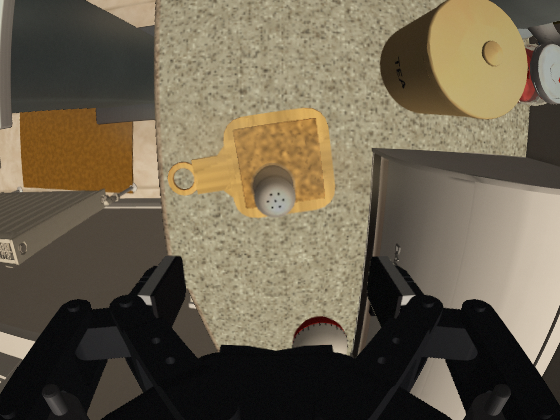

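The wrist view shows the salt top at (274,197), its base near (276,185), the hole at (181,178), the blade corners near (225,113), (325,108), (335,208) and (240,216), and the front edge at u≈160 (v=178). The timer is at (320,340).

```bash
python3 - <<'E'
from h import *
f=load("w1")
print("salttop",onz(f,274,198,96),"hole",onz(f,181,178,5))
for p in [(223,113),(329,108),(335,212),(241,218)]: print("c",onz(f,*p,5))
for p in [(235,126),(313,121),(321,201),(248,203)]: print("cork",onz(f,*p,6))
for p in [(156,100),(160,178),(178,240)]: print("edge",onz(f,*p,0))
print("bin",onz(f,378,150,0),"timer",onz(f,320,330,35),"caddy",onz(f,390,95,0))
E
```

```text
salttop [ 528.3 -236.1   96. ] hole [ 426.7 -238.     5. ]
c [ 475.4 -169.8    5. ]
c [ 584.6 -164.9    5. ]
c [ 594.6 -276.9    5. ]
c [ 491.4 -283.5    5. ]
cork [ 487.8 -183.7    6. ]
cork [ 567.9 -178.8    6. ]
cork [ 578.4 -264.1    6. ]
cork [ 499.7 -266.1    6. ]
edge [ 400.4 -151.7    0. ]
edge [ 400.2 -238.5    0. ]
edge [ 414.8 -312.8    0. ]
bin [ 640.8 -208.2    0. ] timer [ 581.6 -414.3   35. ] caddy [ 652.5 -147.3    0. ]
```

Emit:
play_rows --dp '[[0.1, -0.06, 0.8], [0.1, -0.06, 1.6], [0.1, -0.06, 2.4], [0.1, -0.06, 3.2], [0.1, -0.06, 4.0]]' --rot '[[0, 0, 0], [0, 0, 0], [0, 0, 0], [0, 0, 0], [0, 0, 0]]'

```text
clock: 3.87
eef_pos: [527.4, -233.9, 38.3]
tcp_rot: [-3.142, -0.0, 1.572]
contact_force: [0.8, -0.2, -0.3]
opening: 1.001
grasp_force: 0.0
```

Emit:
play_rows --dp '[[0, 0, 0], [0, 0, 0], [0, 0, 0], [0, 0, 0], [0, 0, 0]]' --rot '[[0, 0, 0], [0, 0, 0], [0, 0, 0], [0, 0, 0], [0, 0, 0]]' --fingers 0 --grip_force 30

```text
clock: 4.28
eef_pos: [528.9, -235.7, 41.8]
tcp_rot: [3.139, 0.001, 1.571]
contact_force: [-1.9, 0.5, 3.9]
opening: 0.446
grasp_force: 29.4
```

Emit:
play_rows --dp '[[0, 0, 0], [0, 0, 0], [0, 0, 0], [0, 0, 0], [0, 0, 0]]' --rot '[[0, 0, 0], [0, 0, 0], [0, 0, 0], [0, 0, 0], [0, 0, 0]]'

```text
clock: 4.7
eef_pos: [528.9, -235.8, 41.7]
tcp_rot: [3.139, 0.001, 1.571]
contact_force: [-3.9, 0.8, 8.0]
opening: 0.447
grasp_force: 29.9
```

Emit:
play_rows --dp '[[0, 0, -0.5], [0, 0, -1.2], [0, -0.7, -1.9], [0, -1.4, -2.6], [0, -2.2, -2.8]]' --rot '[[0, 0, 0], [0, 0, 0], [0, 0, 0], [0, 0, 0], [0, 0, 0]]'

```text
clock: 5.12
eef_pos: [442.1, -236.6, 156.4]
tcp_rot: [3.134, 0.004, 1.571]
contact_force: [0.7, -0.2, -0.2]
opening: 0.446
grasp_force: 30.1
```

Emit:
play_rows --dp '[[0.8, 0, 0], [1.6, 0, 0], [2.4, 0, 0], [3.2, 0, 0], [4.0, 0, 0]]' --rot '[[0, 0, 0], [0, 0, 0], [0, 0, 0], [0, 0, 0], [0, 0, 0]]'

```text
clock: 5.53
eef_pos: [440.4, -74.3, 153.0]
tcp_rot: [3.138, 0.0, 1.57]
contact_force: [-0.2, -0.6, 0.3]
opening: 0.442
grasp_force: 30.1
```

Emit:
play_rows --dp '[[0.8, 0, 0], [1.6, 0, 0], [2.4, 0, 0], [3.2, 0, 0], [4.0, 0, 0]]' --rot '[[0, 0, 0], [0, 0, 0], [0, 0, 0], [0, 0, 0], [0, 0, 0]]'

```text
clock: 5.95
eef_pos: [440.5, 86.4, 152.9]
tcp_rot: [3.138, -0.001, 1.57]
contact_force: [-0.1, 0.4, -0.5]
opening: 0.444
grasp_force: 30.1
```

Emit:
play_rows --dp '[[0.8, 0, 0], [1.4, 0.3, 0], [1.8, 0.5, 0], [1.8, 0.5, 0], [1.8, 0.5, 0]]' --rot '[[0, 0, 0], [0, 0, 0], [0, 0, 0], [0, 0, 0], [0, 0, 0]]'

```text
clock: 6.37
eef_pos: [460.6, 157.4, 152.4]
tcp_rot: [3.14, -0.001, 1.572]
contact_force: [0.2, -0.3, -1.7]
opening: 0.446
grasp_force: 30.1
```

```bash
python3 - <<'E'
from h import *
save("wrist","w2"); print(telemetry.sense()["qpos"].round(3),telemetry.sense()["eef_pos"])
E
```

```text
[ 0.325  0.237  2.    -0.     0.904  0.325] [460.01145924 156.59305571 152.09109833]
```

View pics/w2.png

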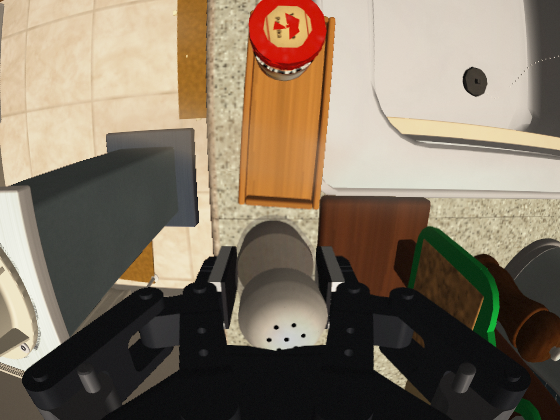

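The salt is held upright. The near tray corners are at (240,203) and (321,207), its right far corner at (334,18), the spice cap at (287,30), the stand foot corner at (320,196) and the front edge at u≈208.

```bash
python3 - <<'E'
from h import *
f=load("w2")
for p in [(240,203),(321,207),(334,18)]: print("tray",onz(f,*p,22))
print("cap",onz(f,287,30,106),"foot",onz(f,320,196,18),onz(f,429,199,18))
print("edge",onz(f,208,150,0)); print("saltaxis top",[onz(f,u,330,131)for u in(240,329)])
E
```

```text
tray [428.8 150.   22. ]
tray [500.2 146.4  22. ]
tray [508.7 311.7  22. ]
cap [466.3 277.5 106. ] foot [499.4 155.4  18. ] [606.8 153.2  18. ]
edge [397.6 194.6   0. ]
saltaxis top [array([437.5,  98. , 131. ]), array([493.9,  97.5, 131. ])]
```

Emit:
play_rows --dp '[[0.5, 0.17, 0], [0.88, 0.17, 0.4], [0.88, 0.17, 1.1], [0.88, 0.17, 1.8], [0.88, 0.17, 2.3]]' --rot '[[0, 0, 0], [0, 0, 0], [0, 0, 0], [0, 0, 0], [0, 0, 0]]'

```text
clock: 6.83
eef_pos: [466.0, 190.6, 58.2]
tcp_rot: [-3.141, 0.0, 1.57]
contact_force: [-0.7, -0.3, -1.0]
opening: 0.441
grasp_force: 30.1
```

Emit:
play_rows --dp '[[0, 0, 0.15], [0, 0, 0.3], [0, 0, 0.4], [0, 0, 0.43], [0, 0, 0.43]]' --rot '[[0, 0, 0], [0, 0, 0], [0, 0, 0], [0, 0, 0], [0, 0, 0]]'

```text
clock: 7.25
eef_pos: [467.4, 191.8, 42.8]
tcp_rot: [3.14, -0.0, 1.57]
contact_force: [0.3, -0.1, -0.3]
opening: 0.443
grasp_force: 30.1
```

Emit:
play_rows --dp '[[0, 0, 0.03], [0, 0, 0.05], [0, 0, 0.05]]' --rot '[[0, 0, 0], [0, 0, 0], [0, 0, 0]]'

```text
clock: 7.5
eef_pos: [467.8, 192.2, 41.7]
tcp_rot: [3.14, -0.001, 1.571]
contact_force: [-3.4, -0.7, 12.9]
opening: 0.444
grasp_force: 31.8
```

Emit:
play_rows --dp '[[0, 0, 0], [0, 0, 0], [0, 0, 0], [0, 0, 0], [0, 0, 0]]' --rot '[[0, 0, 0], [0, 0, 0], [0, 0, 0], [0, 0, 0], [0, 0, 0]]' --fingers 1

```text
clock: 7.92
eef_pos: [466.9, 191.8, 40.1]
tcp_rot: [3.142, -0.0, 1.571]
contact_force: [0.1, 0.2, -1.1]
opening: 1.004
grasp_force: 0.0
```

Emit:
play_rows --dp '[[0, 0, -0.4], [0, 0, -1.2], [0, 0, -2.0], [0, 0, -2.8], [0, 0, -3.6]]' --rot '[[0, 0, 0], [0, 0, 0], [0, 0, 0], [0, 0, 0], [0, 0, 0]]'

```text
clock: 8.33
eef_pos: [466.5, 191.6, 185.4]
tcp_rot: [-3.141, 0.0, 1.571]
contact_force: [0.7, 0.6, -0.1]
opening: 1.0
grasp_force: 0.0
```

Emit:
play_rows --dp '[[-0.8, -0.2, 0], [-1.6, -0.4, 0], [-2.4, -0.6, 0], [-3.2, -0.6, 0], [-4.0, -0.6, 0]]' --rot '[[0, 0, 0], [0, 0, 0], [0, 0, 0], [0, 0, 0], [0, 0, 0]]' --fingers 0.3

```text
clock: 8.75
eef_pos: [442.1, 30.6, 184.2]
tcp_rot: [3.141, 0.0, 1.571]
contact_force: [0.3, -0.7, 0.3]
opening: 0.311
grasp_force: 0.0
```

```bash
python3 - <<'E'
from h import *
save("wrist","w3"); save("side","s3"); s=telemetry.sense(); print(s["qpos"].round(3),s["eef_pos"],s["tcp_rot"])
a=cv2.imread("pics/w3.png");b=cv2.imread("pics/s3.png")[180:320,240:340]
cv2.imwrite("pics/m3.png",np.hstack([cv2.resize(a,(500,375)),cv2.resize(b,(268,375))]))
E
```

```text
[ 6.200e-02  1.260e-01  2.054e+00 -1.000e-03  9.620e-01  6.600e-02] [442.4181375   28.53643618 184.13290738] [-3.14152107e+00  1.03428804e-03  1.56746124e+00]
```

View pics/m3.png

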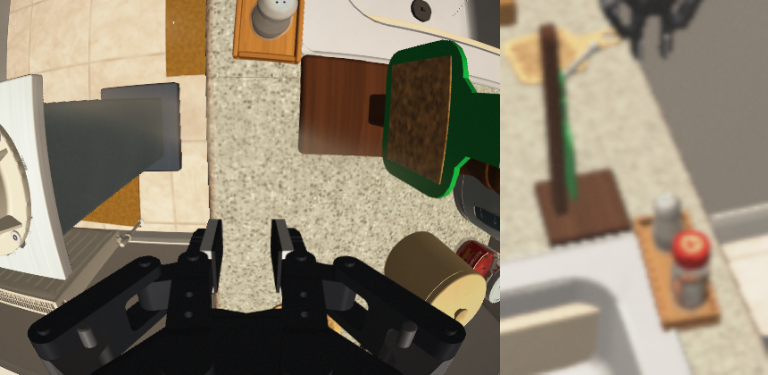

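The salt stands upright in the tray beside the spice jar, and the green board still hangs at (425,115) in the view. Next I'll shut the fingers and go over the cork.

Emit:
play_rows --dp '[[-0.8, 0.4, 0], [-1.6, 0.8, 0], [-2.4, 1.2, 0], [-3.2, 1.6, 0.3], [-4.0, 1.95, 0.6]]' --rot '[[0, 0, 0], [0, 0, 0], [0, 0, 0], [0, 0, 0], [0, 0, 0]]' --fingers 0

```text
clock: 9.27
eef_pos: [522.4, -129.5, 160.3]
tcp_rot: [3.139, 0.0, 1.571]
contact_force: [0.5, 0.6, -0.0]
opening: -0.001
grasp_force: 0.0
```

Emit:
play_rows --dp '[[-0.7, 0, 0.7], [-1.4, 0, 1.4], [-2.1, 0, 2.1], [-2.36, 0, 2.8], [-2.36, 0, 3.35]]' --rot '[[0, 0, 0], [0, 0, 0], [0, 0, 0], [0, 0, 0], [0, 0, 0]]'

```text
clock: 9.68
eef_pos: [520.6, -224.4, 23.9]
tcp_rot: [-3.141, -0.0, 1.568]
contact_force: [-0.2, 0.5, 0.2]
opening: 0.001
grasp_force: 0.0
```

Emit:
play_rows --dp '[[0, 0, 0.1], [0, 0, 0.25], [0, 0, 0.3], [0, 0, 0.3]]' --rot '[[0, 0, 0], [0, 0, 0], [0, 0, 0], [0, 0, 0]]'

```text
clock: 10.02
eef_pos: [521.5, -222.1, 14.8]
tcp_rot: [3.141, 0.0, 1.571]
contact_force: [0.3, -0.5, 0.4]
opening: -0.001
grasp_force: 0.0
```

Emit:
play_rows --dp '[[0, 0, 0.1], [0, 0, 0.2], [0, 0, 0.23], [0, 0, 0.23]]' --rot '[[0, 0, 0], [0, 0, 0], [0, 0, 0], [0, 0, 0]]'

```text
clock: 10.35
eef_pos: [521.6, -222.6, 6.1]
tcp_rot: [3.14, 0.0, 1.571]
contact_force: [-1.7, 1.9, 9.7]
opening: -0.003
grasp_force: 4.8
```

Emit:
play_rows --dp '[[0, -0.1, 0], [0, -0.25, 0], [0, -0.45, 0], [0, -0.65, 0], [0, -0.85, 0]]' --rot '[[0, 0, 0], [0, 0, 0], [0, 0, 0], [0, 0, 0], [0, 0, 0]]'

```text
clock: 10.77
eef_pos: [488.5, -223.4, 6.1]
tcp_rot: [3.137, 0.002, 1.571]
contact_force: [6.3, 0.3, 6.3]
opening: -0.003
grasp_force: 3.3
```

Emit:
play_rows --dp '[[0, -0.2, 0], [0, -0.4, 0], [0, -0.6, 0], [0, -0.8, 0], [0, -0.9, 0]]' --rot '[[0, 0, 0], [0, 0, 0], [0, 0, 0], [0, 0, 0], [0, 0, 0]]'

```text
clock: 11.18
eef_pos: [452.1, -223.5, 6.1]
tcp_rot: [3.137, 0.002, 1.57]
contact_force: [5.5, 0.2, 6.2]
opening: 0.0
grasp_force: 3.7
```

Emit:
play_rows --dp '[[0, 0, 0], [0, 0, -0.5], [0, 0, -1.5], [0, 0, -2.5], [0, 0, -3.5]]' --rot '[[0, 0, 0], [0, 0, 0], [0, 0, 0], [0, 0, 0], [0, 0, 0]]'

```text
clock: 11.6
eef_pos: [449.2, -222.0, 146.0]
tcp_rot: [-3.139, -0.001, 1.571]
contact_force: [1.3, -0.8, -0.3]
opening: -0.001
grasp_force: 0.0
```

```bash
python3 - <<'E'
from h import *
f=save("wrist","w4"); s=telemetry.sense(); print(s["qpos"].round(3),s["eef_pos"],s["tcp_rot"])
E
```

```text
[-0.462  0.26   1.965 -0.     0.909 -0.462] [ 453.10658473 -223.95696338  153.34886458] [3.13466161 0.00361711 1.57049798]
```

View pics/w4.png

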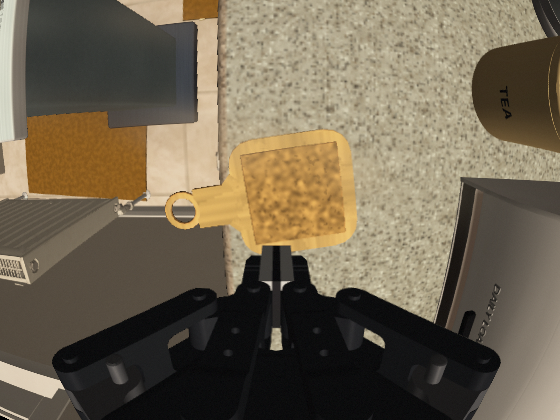

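The handle now juts out over the front edge (edge at u≈222). The hole is at (182,210) and the blade corners are near (232,140), (345,130), (355,238) and (248,252). I'll measure these and fit the arm's geometry so I can plan the turn.

```bash
python3 - <<'E'
from h import *
from scipy.optimize import least_squares
f=load("w4")
s=telemetry.sense(); print(s["qpos"].round(4),s["eef_pos"].round(1),s["tcp_rot"].round(3), s["clock"]); f["pos"]=s["eef_pos"]; f["rpy"]=s["tcp_rot"]
im=f["color"].copy(); hsv=cv2.cvtColor(im,cv2.COLOR_RGB2HSV)
m=cv2.inRange(hsv,(12,90,120),(28,255,255)); m[:,:120]=0;m[:120]=0;m[260:]=0;m[:,365:]=0
cs,h=cv2.findContours(m,cv2.RETR_CCOMP,cv2.CHAIN_APPROX_NONE)
for c,k in zip(cs,h[0]):
    if cv2.contourArea(c)>60: M=cv2.moments(c); print("area",cv2.contourArea(c),"hole" if k[3]>=0 else "out",M["m10"]/M["m00"],M["m01"]/M["m00"],cv2.boundingRect(c))
print("hole",onz(f,182,210,2.5),"edge",onz(f,221,150,0),onz(f,224,250,0))
for p in [(200,186),(230,181),(202,231),(232,223)]: print("h side",onz(f,*p,5))
for p in [(242,155),(336,141),(346,231),(256,244)]: print("cork",onz(f,*p,6))
print("wm",[onz(f,*p,-45) for p in [(130,205),(5,290),(30,360)]])
D=np.array([[.3537,1.634,np.hypot(185.013,596.492),230.55],[.32,1.759,np.hypot(530.5,240.8),198.7],[.237,2.0,np.hypot(460,156.6),152.1],[.126,2.054,np.hypot(442.4,28.5),184.1],[s["qpos"][1],s["qpos"][2],np.hypot(*s["eef_pos"][:2]),s["eef_pos"][2]]])
def F(p):
    a,L1,L2,e,d=p; t=D[:,0]+D[:,1]
    return np.r_[a+L1*np.sin(D[:,0])+L2*np.sin(t)+e*np.cos(t)-D[:,2], d+L1*np.cos(D[:,0])+L2*np.cos(t)-e*np.sin(t)-D[:,3]]
for q in ([0,400,400,0,0],):
    k=least_squares(F,q); print(k.x.round(1),k.fun.round(1))
k=least_squares(lambda p:F([0,p[0],p[1],p[2],p[3]]),[400,400,0,0]); print(k.x.round(1),k.fun.round(1))
E
```

```text
[-4.6190e-01  2.5970e-01  1.9647e+00 -2.0000e-04  9.0940e-01 -4.6150e-01] [ 453.1 -224.   153.3] [3.135 0.004 1.57 ] 11.65
area 15778.5 out 279.1017206958836 192.8688299479249 (165, 129, 192, 125)
area 480.0 hole 182.9875 210.5222222222222 (171, 198, 25, 26)
area 1794.0 out 132.60033444816054 161.96609067261238 (120, 126, 27, 75)
hole [ 362.3 -244.7    2.5] edge [ 403.1 -187.6    0. ] [ 401.4 -287.7    0. ]
h side [ 382.7 -220.4    5. ]
h side [ 411.3 -215.9    5. ]
h side [ 381.5 -265.4    5. ]
h side [ 411.6 -256.9    5. ]
cork [ 423.1 -191.8    6. ]
cork [ 507.7 -178.7    6. ]
cork [ 521.7 -265.3    6. ]
cork [ 434.2 -278.2    6. ]
wm [array([ 283.2, -253.8,  -45. ]), array([   4.5, -400.7,  -45. ]), array([  -9.3, -558.4,  -45. ])]
[ -2.6 576.3 489.4  49.  -67.2] [ 0.2 -0.1  1.3 -0.1 -1.2 -0.1  0.2 -0.1  0.2 -0.1]
[574.3 488.3  51.  -64.2] [ 0.2 -0.2  1.3  0.1 -1.3 -0.4  0.1  0.1  0.2  0.1]
```

Emit:
play_rows --dp '[[0, 0, 0.9], [0, 0, 1.8], [0, 0, 2.6], [0, 0, 3.1], [0, 0, 3.1]]' --rot '[[0, 0, 0], [0, 0, 0], [0, 0, 0], [0, 0, 0], [0, 0, 0]]'

```text
clock: 12.07
eef_pos: [447.3, -221.0, 17.3]
tcp_rot: [-3.135, -0.003, 1.571]
contact_force: [-1.3, 0.4, -0.7]
opening: -0.002
grasp_force: 0.0
```

Emit:
play_rows --dp '[[0, 0, 0.1], [0, 0, 0.2], [0, 0, 0.2], [0, 0, 0.2]]' --rot '[[0, 0, 0], [0, 0, 0], [0, 0, 0], [0, 0, 0]]'

```text
clock: 12.4
eef_pos: [451.4, -222.9, 13.9]
tcp_rot: [3.14, 0.001, 1.571]
contact_force: [0.2, -0.1, 0.9]
opening: -0.0
grasp_force: 0.0
```

Emit:
play_rows --dp '[[0, 0, 0.12], [0, 0, 0.22], [0, 0, 0.22], [0, -0.1, 0.22], [0, -0.25, 0.22]]' --rot '[[0, 0, 0], [0, 0, 0], [0, 0, 0], [0, 0, 0], [0, 0, 0]]'

```text
clock: 12.82
eef_pos: [445.2, -224.2, 6.0]
tcp_rot: [3.133, 0.004, 1.57]
contact_force: [8.2, 0.9, 10.8]
opening: 0.001
grasp_force: 5.4
```

Emit:
play_rows --dp '[[0, -0.1, 0], [0, -0.15, 0], [0, -0.15, 0], [0, -0.15, -0.2], [0, -0.15, -1.0]]' --rot '[[0, 0, 0], [0, 0, 0], [0, 0, 0], [0, 0, 0], [0, 0, 0]]'

```text
clock: 13.23
eef_pos: [432.3, -221.3, 41.7]
tcp_rot: [-3.136, -0.003, 1.571]
contact_force: [-0.4, -0.4, 0.0]
opening: -0.001
grasp_force: 0.0
```

Emit:
play_rows --dp '[[0, 0, -0.8], [0, 0, -1.6], [0, 0, -2.4], [0, 0, -2.5], [0, 0, -2.5]]' --rot '[[0, 0, 0], [0, 0, 0], [0, 0, 0], [0, 0, 0], [0, 0, 0]]'

```text
clock: 13.65
eef_pos: [435.8, -223.2, 146.3]
tcp_rot: [3.138, 0.002, 1.571]
contact_force: [-0.1, -0.2, -1.0]
opening: -0.002
grasp_force: 0.0
```

```bash
python3 - <<'E'
from h import *
f=save("wrist","w5")
hsv=cv2.cvtColor(f["color"],cv2.COLOR_RGB2HSV)
m=cv2.inRange(hsv,(12,90,120),(28,255,255)); m[:,:120]=0;m[:120]=0;m[260:]=0;m[:,365:]=0
cs,h=cv2.findContours(m,cv2.RETR_CCOMP,cv2.CHAIN_APPROX_NONE)
for c,k in zip(cs,h[0]):
    if cv2.contourArea(c)>200: M=cv2.moments(c); u=(M["m10"]/M["m00"],M["m01"]/M["m00"]); print(cv2.contourArea(c),k[3]>=0,u,onz(f,*u,3.5))
s=telemetry.sense(); print(s["eef_pos"].round(1),f["pos"].round(1),s["tcp_rot"],s["qpos"].round(4))
E
```

```text
15747.5 False (278.7905170132825, 192.6985659099328) [ 438.4 -224.7    3.5]
479.5 True (182.8303788668752, 210.9106708376781) [ 347.7 -242.1    3.5]
1887.0 False (133.07657657657657, 160.68821762939407) [ 301.  -192.6    3.5]
[ 434.8 -222.6  144.6] [ 435.8 -223.2  146.3] [3.14040322e+00 6.48515877e-04 1.57060011e+00] [-0.4762  0.2511  2.0016 -0.      0.8875 -0.476 ]
```

Emit:
play_rows --dp '[[0, 0, 0], [0, 0, 0], [0, 0, 0], [0, 0, 0]]' --rot '[[0, 1, 0], [0, 2, 0], [0, 3, 0], [0, 3, 0]]' --fingers 0.75

```text
clock: 14.03
eef_pos: [434.0, -223.8, 141.8]
tcp_rot: [-3.139, -0.321, 1.567]
contact_force: [-0.3, -1.1, -0.5]
opening: 0.561
grasp_force: 0.0
```

```bash
cat > kin.py <<'E'
import numpy as np
from scipy.spatial.transform import Rotation as Ro
from scipy.optimize import least_squares
def fk(q,p):
    L1,L2,e,d,Lt,s4=p; R1=Ro.from_euler("z",q[0]); RA=R1*Ro.from_euler("y",q[1]); RB=R1*Ro.from_euler("y",q[1]+q[2])
    RT=RB*Ro.from_euler("z",s4*q[3])*Ro.from_euler("y",q[4])*Ro.from_euler("z",q[5]+np.pi/2)
    return np.array([0,0,d])+RA.apply([0,0,L1])+RB.apply([e,0,L2])+RT.apply([0,0,Lt]), RT
lo=np.array([-2.63,-.92,.06,-1.3,0,-3.02]); hi=np.array([2.63,2.1,2.66,4.44,2.69,3.02])
def ik(X,R,q0,p):
    def F(q):
        x,r=fk(q,p); return np.r_[(x-X)/100,(r.inv()*R).as_rotvec()*2]
    k=least_squares(F,np.clip(q0,lo+1e-3,hi-1e-3),bounds=(lo,hi)); return k.x,2*k.cost
E
python3 - <<'E'
from h import *; from kin import *
s=telemetry.sense(); q=s["qpos"]; print(q.round(4),s["eef_pos"],s["tcp_rot"])
for s4 in(1,-1):
  for Lt in (0,):
    x,R=fk(q,(574.3,488.3,51,0,0,s4)); A=np.c_[[0,0,1.],R.apply([0,0,1.])]
    sol=np.linalg.lstsq(A,s["eef_pos"]-x,rcond=None); print(s4,sol[0],sol[1],np.degrees((R.inv()*Ro.from_euler("xyz",s["tcp_rot"])).magnitude()))
E
```

```text
[-0.655   0.3619  1.8946  0.2832  1.1024 -0.808 ] [ 434.01757214 -223.75070941  141.81931389] [-3.13919924 -0.32083391  1.56726657]
1 [286.40448658 350.9267999 ] [0.80986691] 1.081505517533662e-14
-1 [-127.24545229  -84.96676598] [11530.75256869] 32.449551813072816
```

```bash
cat >> kin.py <<'E'
P=(574.3,488.3,51,286.4,350.9,1)
def multi(X,R,n=40,seed=0):
    g=np.random.default_rng(seed); out=[]
    for _ in range(n):
        q,c=ik(X,R,lo+(hi-lo)*g.random(6),P)
        if c<1e-6 and not any(np.allclose(q,o,atol=1e-2) for o in out): out.append(q)
    return out
E
python3 - <<'E'
from kin import *
def RR(x,z): x=np.array(x,float);z=np.array(z,float); return Ro.from_matrix(np.c_[x,np.cross(z,x),z])
for nm,sg in(("xup",1),("xdown",-1)):
  for t in (0,10,20):   # pitch downwards
    a=np.radians(t); c,s=np.cos(a),np.sin(a); R=RR([sg*s,0,sg*c],[c,0,-s])
    for X in ([540,98,250],[500,98,290]):
        print(nm,t,X,[q.round(2).tolist() for q in multi(X,R,25)])
E
```

```text
xup 0 [540, 98, 250] [[0.48, 0.75, 2.66, 3.63, 1.81, -1.45]]
xup 0 [500, 98, 290] []
xup 10 [540, 98, 250] [[0.47, 0.46, 2.65, 3.61, 1.37, -1.58]]
xup 10 [500, 98, 290] []
xup 20 [540, 98, 250] [[0.44, 0.21, 2.6, 3.66, 0.92, -1.75]]
xup 20 [500, 98, 290] [[0.52, 0.0, 2.63, 3.85, 0.8, -1.92]]
xdown 0 [540, 98, 250] [[0.48, 0.75, 2.66, 3.63, 1.81, 1.69]]
xdown 0 [500, 98, 290] []
xdown 10 [540, 98, 250] [[0.47, 0.46, 2.65, 3.61, 1.37, 1.56]]
xdown 10 [500, 98, 290] []
xdown 20 [540, 98, 250] [[0.44, 0.21, 2.6, 3.66, 0.92, 1.4]]
xdown 20 [500, 98, 290] [[0.52, 0.0, 2.63, 3.85, 0.8, 1.22]]
```

```bash
cat >> kin.py <<'E'
def RR(x,z): x=np.array(x,float);z=np.array(z,float); return Ro.from_matrix(np.c_[x,np.cross(z,x),z])
def Rg(phi,psi,up=1):
    c,s=np.cos(phi),np.sin(phi); return Ro.from_euler("z",psi)*RR(np.array([-s,0,-c])*up,[c,0,-s])
def Rf(phi,psi=0,up=1):
    c,s=np.cos(phi),np.sin(phi); return Ro.from_euler("z",psi)*RR(np.array([c,0,s])*up,[s,0,-c])
E
python3 - <<'E'
from kin import *
for d in (40,45,50,55,60):
  ph=np.radians(d)
  for up in (1,-1):
    R=Rg(ph,.16,up); G=np.array([374,-238,2.5])+R.apply([0,0,22]); 
    print(d,up,"grasp",[q.round(2).tolist() for q in multi(G,R,15)])
    R=Rf(ph,0,up); 
    for H in ([510,98,270],[500,98,300]): print("   final",[q.round(2).tolist() for q in multi(np.array(H)+R.apply([0,0,19]),R,15)])
E
```

```text
40 1 grasp [[-1.15, 0.78, 2.46, 1.91, 0.9, 1.45]]
   final [[0.32, -0.08, 2.3, -0.69, 0.32, 2.48]]
   final [[0.33, -0.15, 2.27, -0.56, 0.4, 2.35]]
40 -1 grasp [[-1.15, 0.78, 2.46, 1.91, 0.9, -1.69]]
   final [[0.32, -0.08, 2.3, -0.69, 0.32, -0.66]]
   final [[0.33, -0.15, 2.27, -0.56, 0.4, -0.79]]
45 1 grasp [[-1.09, 0.71, 2.46, 1.92, 0.79, 1.54]]
   final [[0.34, -0.08, 2.36, -1.13, 0.26, 2.94]]
   final [[0.35, -0.16, 2.33, -0.87, 0.33, 2.67]]
45 -1 grasp [[-1.09, 0.71, 2.46, 1.92, 0.79, -1.61]]
   final [[0.34, -0.08, 2.36, -1.13, 0.26, -0.2]]
   final [[0.35, -0.16, 2.33, -0.87, 0.33, -0.47]]
50 1 grasp [[-1.02, 0.65, 2.45, 1.9, 0.68, 1.64]]
   final []
   final []
50 -1 grasp [[-1.02, 0.65, 2.45, 1.9, 0.68, -1.5]]
   final []
   final []
55 1 grasp [[-0.96, 0.59, 2.43, 1.86, 0.57, 1.77]]
   final [[0.39, -0.05, 2.47, 4.17, 0.37, -2.34]]
   final []
55 -1 grasp [[-0.96, 0.59, 2.43, 1.86, 0.57, -1.37]]
   final [[0.39, -0.05, 2.47, 4.17, 0.37, 0.81]]
   final []
60 1 grasp [[-0.9, 0.55, 2.41, 1.76, 0.46, 1.94]]
   final [[0.41, -0.01, 2.52, 3.93, 0.51, -2.07]]
   final [[0.43, -0.11, 2.5, 4.14, 0.45, -2.3]]
60 -1 grasp [[-0.9, 0.55, 2.41, 1.76, 0.46, -1.2]]
   final [[0.41, -0.01, 2.52, 3.93, 0.51, 1.07]]
   final [[0.43, -0.11, 2.5, 4.14, 0.45, 0.84]]
```

```bash
cat >> kin.py <<'E'
def rows(qs,start=None):
    "qs: successive joint poses, one per row; prints calls of 5 rows"
    x0,R0=fk(qs[0],P) if start is None else start
    for i in range(1,len(qs),5):
        D=[];W=[]
        for q in qs[i:i+5]:
            x,R=fk(q,P); D.append((R0.inv().apply(x-x0)/40).round(2).tolist()); W.append((np.degrees((R0.inv()*R).as_rotvec())/6).round(2).tolist())
        print("dp",D,"\n rot",W,"\n   end",x.round(0),q.round(2)); x0,R0=x,R
def lin(a,b):
    "joint line with rows within speed limits (55%) and 35 mm / 6 deg"
    v=np.array([2.22,2.22,2.79,3.14,3.14,3.14])*.55/12; n=int(np.ceil(np.max(np.abs(b-a)/v)))
    while True:
        qs=[a+(b-a)*(3*(u:=i/n)**2-2*u**3 if n>8 else i/n) for i in range(n+1)]; f=[fk(q,P) for q in qs]
        if all(np.linalg.norm(f[i+1][0]-f[i][0])<35 and np.degrees((f[i][1].inv()*f[i+1][1]).magnitude())<6.3 for i in range(n)): return qs
        n+=1
E
python3 - <<'E'
from h import *; from kin import *
s=telemetry.sense(); q=s["qpos"]; ph=np.radians(40); R=Rg(ph,.16,1)
G=np.array([370.5,-238.2,2.5])+R.apply([0,0,20]); B=G-R.apply([0,0,100])
qG=multi(G,R,15); qB=multi(B,R,15); print("G",G,qG,"B",B,qB)
A=np.array([380,-235,150.]); 
qs=lin(q,qB[0]); print(len(qs)); print("z along",[fk(k,P)[0].round(0).tolist() for k in qs[::4]])
rows(qs,(s["eef_pos"],Ro.from_euler("xyz",s["tcp_rot"])))
print((R.inv().apply(G-B)/40).round(2))
E
```

```text
G [ 385.62519949 -235.75910346  -10.35575219] [array([-1.16329896,  0.77658099,  2.46411802,  1.8959073 ,  0.90069533,
        1.44809231])] B [ 309.99920204 -247.96358615   53.92300877] [array([-1.4185139 ,  0.56905607,  2.49955805,  1.50202403,  0.87545754,
        1.66589678])]
61
z along [[435.0, -224.0, 142.0], [433.0, -222.0, 139.0], [426.0, -218.0, 133.0], [418.0, -211.0, 123.0], [408.0, -204.0, 114.0], [400.0, -198.0, 104.0], [392.0, -194.0, 96.0], [385.0, -195.0, 90.0], [378.0, -199.0, 84.0], [369.0, -208.0, 79.0], [358.0, -218.0, 73.0], [346.0, -228.0, 68.0], [333.0, -237.0, 62.0], [321.0, -243.0, 58.0], [313.0, -247.0, 55.0], [310.0, -248.0, 54.0]]
dp [[0.0, 0.02, 0.0], [0.01, 0.01, 0.02], [0.01, -0.01, 0.04], [0.02, -0.04, 0.07], [0.03, -0.07, 0.11]] 
 rot [[-0.0, 0.01, 0.03], [-0.02, 0.03, 0.12], [-0.04, 0.08, 0.27], [-0.07, 0.13, 0.48], [-0.1, 0.2, 0.74]] 
   end [ 431. -221.  138.] [-0.67  0.37  1.91  0.31  1.1  -0.76]
dp [[0.01, -0.04, 0.05], [0.02, -0.08, 0.1], [0.03, -0.13, 0.16], [0.04, -0.18, 0.22], [0.06, -0.24, 0.28]] 
 rot [[-0.04, 0.09, 0.32], [-0.09, 0.19, 0.
[... 2274 characters left out ...]
, 0.2, 2.16], [0.64, 0.25, 2.81], [0.78, 0.29, 3.41]] 
   end [ 327. -240.   60.] [-1.36  0.55  2.45  1.41  0.89  1.48]
dp [[0.07, 0.0, -0.04], [0.14, 0.0, -0.08], [0.2, 0.0, -0.12], [0.26, 0.01, -0.15], [0.3, 0.01, -0.18]] 
 rot [[0.13, 0.03, 0.55], [0.25, 0.06, 1.06], [0.35, 0.09, 1.51], [0.44, 0.11, 1.92], [0.53, 0.12, 2.26]] 
   end [ 315. -246.   56.] [-1.4   0.56  2.49  1.48  0.88  1.62]
dp [[0.04, -0.01, -0.02], [0.07, -0.01, -0.04], [0.09, -0.02, -0.06], [0.11, -0.02, -0.06], [0.11, -0.02, -0.07]] 
 rot [[0.07, 0.01, 0.29], [0.12, 0.02, 0.52], [0.16, 0.02, 0.68], [0.18, 0.03, 0.79], [0.19, 0.03, 0.82]] 
   end [ 310. -248.   54.] [-1.42  0.57  2.5   1.5   0.88  1.67]
[ 0.  -0.   2.5]
```

```bash
cat >> kin.py <<'E'
def seg(a,b,n,start):
    "n calls along the joint line a-b, end pose of each (write 5 rows as fractions or repeats)"
    x0,R0=start
    for i in range(1,n+1):
        q=a+(b-a)*i/n; x,R=fk(q,P); w=np.degrees((R0.inv()*R).as_rotvec())/6
        print(i,"dp",(R0.inv().apply(x-x0)/40).round(2).tolist(),"rot",w.round(2).tolist(),"mag",np.linalg.norm(w).round(2),"end",x.round(0)); x0,R0=x,R
E
python3 - <<'E'
from h import *; from kin import *
s=telemetry.sense(); q=s["qpos"]
qB=np.array([-1.41851,.56906,2.49956,1.50202,.87546,1.6659])
seg(q,qB,6,(s["eef_pos"],Ro.from_euler("xyz",s["tcp_rot"])))
E
```

```text
1 dp [0.24, -0.62, 0.8] rot [-0.63, 1.83, 6.38] mag 6.66 end [ 409. -205.  115.]
2 dp [-0.26, -0.38, 0.44] rot [-0.05, 1.86, 6.54] mag 6.8 end [ 393. -195.   98.]
3 dp [-0.38, 0.1, 0.11] rot [0.5, 1.75, 6.67] mag 6.91 end [ 381. -196.   87.]
4 dp [-0.12, 0.5, -0.16] rot [1.01, 1.47, 6.77] mag 7.0 end [ 367. -209.   78.]
5 dp [0.35, 0.61, -0.38] rot [1.4, 1.04, 6.84] mag 7.06 end [ 344. -229.   67.]
6 dp [0.8, 0.38, -0.53] rot [1.62, 0.49, 6.91] mag 7.12 end [ 310. -248.   54.]
```

```bash
python3 - <<'E'
from h import *; from kin import *
s=telemetry.sense(); q=s["qpos"]
qB=np.array([-1.41851,.56906,2.49956,1.50202,.87546,1.6659])
seg(q,qB,8,(s["eef_pos"],Ro.from_euler("xyz",s["tcp_rot"])))
E
```

```text
1 dp [0.19, -0.48, 0.63] rot [-0.52, 1.35, 4.77] mag 4.98 end [ 415. -209.  120.]
2 dp [-0.12, -0.38, 0.42] rot [-0.2, 1.39, 4.87] mag 5.07 end [ 400. -198.  105.]
3 dp [-0.28, -0.13, 0.22] rot [0.12, 1.37, 4.95] mag 5.14 end [ 390. -194.   95.]
4 dp [-0.26, 0.15, 0.05] rot [0.42, 1.28, 5.02] mag 5.19 end [ 381. -196.   87.]
5 dp [-0.09, 0.36, -0.1] rot [0.71, 1.13, 5.07] mag 5.24 end [ 371. -205.   80.]
6 dp [0.17, 0.44, -0.23] rot [0.95, 0.91, 5.12] mag 5.28 end [ 357. -219.   73.]
7 dp [0.44, 0.37, -0.33] rot [1.12, 0.63, 5.16] mag 5.31 end [ 337. -234.   64.]
8 dp [0.65, 0.18, -0.41] rot [1.21, 0.32, 5.19] mag 5.34 end [ 310. -248.   54.]
```

Emit:
play_rows --dp '[[0.04, -0.1, 0.12], [0.08, -0.2, 0.25], [0.12, -0.3, 0.38], [0.16, -0.4, 0.5], [0.19, -0.48, 0.63]]' --rot '[[-0.1, 0.27, 0.95], [-0.2, 0.54, 1.9], [-0.3, 0.81, 2.85], [-0.4, 1.08, 3.8], [-0.52, 1.35, 4.77]]' --fingers 0.8

```text
clock: 14.45
eef_pos: [414.2, -206.5, 120.7]
tcp_rot: [-2.991, -0.42, 1.018]
contact_force: [0.1, -0.7, -1.2]
opening: 0.802
grasp_force: 0.0
```

Emit:
play_rows --dp '[[-0.02, -0.08, 0.08], [-0.05, -0.16, 0.16], [-0.07, -0.23, 0.25], [-0.1, -0.3, 0.33], [-0.12, -0.38, 0.42]]' --rot '[[-0.04, 0.28, 0.97], [-0.08, 0.56, 1.94], [-0.12, 0.84, 2.91], [-0.16, 1.11, 3.9], [-0.2, 1.39, 4.87]]'

```text
clock: 14.87
eef_pos: [400.2, -196.0, 105.7]
tcp_rot: [-2.766, -0.428, 0.435]
contact_force: [-0.6, 0.2, -0.1]
opening: 0.798
grasp_force: 0.0
```

Emit:
play_rows --dp '[[-0.06, -0.03, 0.04], [-0.11, -0.05, 0.09], [-0.17, -0.08, 0.13], [-0.22, -0.1, 0.18], [-0.28, -0.13, 0.22]]' --rot '[[0.02, 0.27, 0.99], [0.05, 0.55, 1.98], [0.07, 0.82, 2.97], [0.1, 1.1, 3.96], [0.12, 1.37, 4.95]]'

```text
clock: 15.28
eef_pos: [389.9, -191.8, 95.3]
tcp_rot: [-2.544, -0.309, -0.129]
contact_force: [-0.1, 0.2, 0.5]
opening: 0.801
grasp_force: 0.0
```

Emit:
play_rows --dp '[[-0.05, 0.03, 0.01], [-0.1, 0.06, 0.02], [-0.16, 0.09, 0.03], [-0.21, 0.12, 0.04], [-0.26, 0.15, 0.05]]' --rot '[[0.08, 0.26, 1.0], [0.17, 0.51, 2.0], [0.25, 0.77, 3.0], [0.34, 1.02, 4.0], [0.42, 1.28, 5.02]]'

```text
clock: 15.7
eef_pos: [381.1, -194.4, 87.4]
tcp_rot: [-2.397, -0.081, -0.633]
contact_force: [-0.5, 0.8, 0.9]
opening: 0.8
grasp_force: 0.0
```

Emit:
play_rows --dp '[[-0.02, 0.07, -0.02], [-0.04, 0.14, -0.04], [-0.05, 0.22, -0.06], [-0.07, 0.29, -0.08], [-0.09, 0.36, -0.1]]' --rot '[[0.14, 0.23, 1.01], [0.28, 0.45, 2.03], [0.43, 0.68, 3.04], [0.57, 0.9, 4.06], [0.71, 1.13, 5.07]]'

```text
clock: 16.12
eef_pos: [370.9, -203.2, 80.4]
tcp_rot: [-2.351, 0.208, -1.096]
contact_force: [-0.3, 0.0, -0.7]
opening: 0.803
grasp_force: 0.0
```

Emit:
play_rows --dp '[[0.03, 0.09, -0.05], [0.07, 0.18, -0.09], [0.1, 0.26, -0.14], [0.14, 0.35, -0.18], [0.17, 0.44, -0.23]]' --rot '[[0.19, 0.18, 1.02], [0.38, 0.36, 2.05], [0.57, 0.55, 3.07], [0.76, 0.73, 4.1], [0.95, 0.91, 5.12]]'

```text
clock: 16.53
eef_pos: [356.8, -216.5, 73.1]
tcp_rot: [-2.425, 0.513, -1.581]
contact_force: [0.1, 0.4, -0.1]
opening: 0.802
grasp_force: 0.0
```

Emit:
play_rows --dp '[[0.09, 0.07, -0.07], [0.18, 0.15, -0.13], [0.26, 0.22, -0.2], [0.35, 0.3, -0.26], [0.44, 0.37, -0.33]]' --rot '[[0.22, 0.13, 1.03], [0.45, 0.25, 2.06], [0.67, 0.38, 3.1], [0.9, 0.5, 4.13], [1.12, 0.63, 5.16]]'

```text
clock: 16.95
eef_pos: [336.9, -231.5, 64.6]
tcp_rot: [-2.678, 0.77, -2.188]
contact_force: [0.2, 0.5, 0.4]
opening: 0.802
grasp_force: 0.0
```

Emit:
play_rows --dp '[[0.13, 0.04, -0.08], [0.26, 0.07, -0.16], [0.39, 0.11, -0.25], [0.52, 0.14, -0.33], [0.65, 0.18, -0.41]]' --rot '[[0.24, 0.06, 1.04], [0.48, 0.13, 2.08], [0.73, 0.19, 3.11], [0.97, 0.26, 4.15], [1.21, 0.32, 5.19]]'

```text
clock: 17.37
eef_pos: [310.6, -245.2, 54.9]
tcp_rot: [3.138, 0.869, -2.986]
contact_force: [-0.0, 0.5, 0.0]
opening: 0.798
grasp_force: 0.0
```

```bash
python3 - <<'E'
from h import *; from kin import *
R=Rg(np.radians(40),.16,1); G=np.array([370.5,-238.2,2.5])+R.apply([0,0,20]); B=G-R.apply([0,0,100])
f=save("wrist","w6"); s=telemetry.sense(); print(s["qpos"].round(3),s["eef_pos"],B,delta(B,R.as_euler("xyz"),s))
print("hole pred",proj(f,[347,-242,2.5]))
E
```

```text
[-1.397  0.565  2.485  1.508  0.87   1.701] [ 309.97357274 -244.77362543   54.65640981] [ 309.99920204 -247.96358615   53.92300877] ([0.021, -0.079, 0.003], [-0.001, -0.045, -0.102])
hole pred [271.02698551 196.9904043 ]
```

View pics/w6.png

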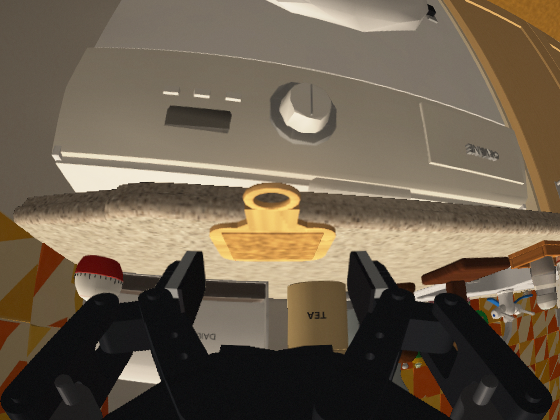

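The view is as predicted: the hole is at (271,198), handle and blade are centred between the fingertips (190 and 370), and the handle is clear of the worktop edge. Going in.

Emit:
play_rows --dp '[[0.02, -0.08, 0.3], [0.02, -0.08, 0.8], [0.02, -0.08, 1.3], [0.02, -0.08, 1.7], [0.02, -0.08, 2.0]]' --rot '[[0, -0.05, -0.1], [0, -0.05, -0.1], [0, -0.05, -0.1], [0, -0.05, -0.1], [0, -0.05, -0.1]]'

```text
clock: 17.83
eef_pos: [372.2, -238.8, 2.4]
tcp_rot: [-3.124, 0.874, -2.955]
contact_force: [-0.3, -0.1, 0.3]
opening: 0.797
grasp_force: 0.0
```

Emit:
play_rows --dp '[[0, 0, 0.25], [0, 0, 0.45], [0, 0, 0.5], [0, 0, 0.5]]' --rot '[[0, 0, 0], [0, 0, 0], [0, 0, 0], [0, 0, 0]]'

```text
clock: 18.17
eef_pos: [387.1, -236.9, -9.5]
tcp_rot: [-3.123, 0.875, -2.955]
contact_force: [-0.7, 0.2, 0.5]
opening: 0.799
grasp_force: 0.0
```

```bash
python3 - <<'E'
from h import *; from kin import *
R=Rg(np.radians(40),.16,1); G=np.array([370.5,-238.2,2.5])+R.apply([0,0,20])
s=telemetry.sense(); print(s["qpos"].round(3),s["eef_pos"],G,delta(G,R.as_euler("xyz"),s))
E
```

```text
[-1.148  0.776  2.431  1.882  0.894  1.474] [ 387.06556164 -236.93737187   -9.53581011] [ 385.62519949 -235.75910346  -10.35575219] ([0.035, 0.035, -0.01], [0.02, 0.028, 0.161])
```

Emit:
play_rows --dp '[[0.03, 0.03, 0], [0.03, 0.03, 0], [0.03, 0.03, 0], [0.03, 0.03, 0], [0.03, 0.03, 0]]' --rot '[[0, 0, 0.1], [0, 0, 0.1], [0, 0, 0.1], [0, 0, 0.1], [0, 0, 0.1]]' --fingers 0 --grip_force 80

```text
clock: 18.58
eef_pos: [385.9, -237.7, -9.4]
tcp_rot: [-3.133, 0.877, -2.973]
contact_force: [-2.3, 2.1, 2.9]
opening: 0.421
grasp_force: 79.3
```

Emit:
play_rows --dp '[[0, 0, 0], [0, 0, 0], [0, 0, 0]]' --rot '[[0, 0, 0], [0, 0, 0], [0, 0, 0]]'

```text
clock: 18.83
eef_pos: [386.2, -237.8, -9.5]
tcp_rot: [-3.133, 0.877, -2.973]
contact_force: [-4.0, 1.0, 6.1]
opening: 0.419
grasp_force: 79.4
```

```bash
python3 - <<'E'
from h import *; from kin import *
s=telemetry.sense(); print(s["qpos"].round(4).tolist(),s["eef_pos"],s["tcp_rot"])
ph=np.radians(40)
# tool-frame up = world z
R0=Ro.from_euler("xyz",s["tcp_rot"]); print("world up in tool",R0.inv().apply([0,0,1]).round(3),"world -x",R0.inv().apply([-1,0,0]).round(3))
for psi in(0,.1,.2):
    R=Rf(ph,psi,1)
    for H in ([480,98,320],[500,98,290]): print(psi,[q.round(3).tolist() for q in multi(np.array(H)+R.apply([0,0,19]),R,12)])
E
```

```text
[-1.152, 0.7783, 2.4328, 1.8866, 0.8973, 1.4773] [ 386.19634774 -237.79058491   -9.50089817] [-3.13258252  0.87747403 -2.97258907]
world up in tool [-0.769 -0.006 -0.639] world -x [ 0.63   0.161 -0.76 ]
0 [[0.352, -0.218, 2.274, -0.51, 0.471, 2.308]]
0 [[0.329, -0.134, 2.287, -0.599, 0.378, 2.392]]
0.1 [[0.279, -0.229, 2.282, -0.288, 0.414, 1.974]]
0.1 [[0.261, -0.144, 2.296, -0.338, 0.315, 2.017]]
0.2 [[0.202, -0.234, 2.285, -0.004, 0.392, 1.577]]
0.2 [[0.189, -0.147, 2.298, 0.025, 0.293, 1.539]]
```

```bash
cat >> kin.py <<'E'
BX=Ro.from_euler("xyz",[-3.13258,.87747,-2.97259]).inv().apply([np.cos(.16),np.sin(.16),0])
BN=Ro.from_euler("xyz",[-3.13258,.87747,-2.97259]).inv().apply([0,0,1.]); BY=np.cross(BN,BX)
HOLE=np.array([0,0,-20.])-24*BX   # in tool frame
E
python3 - <<'E'
from h import *; from kin import *
s=telemetry.sense(); q0=s["qpos"]; x0,R0=fk(q0,P); print(x0-s["eef_pos"],BX.round(3),BN.round(3))
q1,c=ik(s["eef_pos"]+[0,0,120],R0,q0,P); print("lift",q1.round(3),c)
q2,c=ik(s["eef_pos"]+[-30,30,270],R0,q1,P); print("lift2",q2.round(3),c)
R=Rf(np.radians(40),.1,1)
q3=multi(np.array([470,98,325])+R.apply([0,0,19]),R,12)[0]; print(q3.round(3))
for i in np.linspace(0,1,11):
    x,R=fk(q2+(q3-q2)*i,P); h=x+R.apply(HOLE); e=h+R.apply(161*BX); print(i.round(1),"tcp",x.round(0),"hole",h.round(0),"blade end",e.round(0),"±55",R.apply(55*BY).round(0),"body",(x+R.apply([0,0,-150])).round(0))
seg(q2,q3,7,fk(q2,P))
E
```

```text
[  9.84083336 -10.81486946  -2.96085433] [-0.639 -0.002  0.769] [-0.769 -0.006 -0.639]
lift [-1.167  0.388  2.471  1.574  0.842  1.934] 6.307724171464628e-30
lift2 [-1.227 -0.092  2.424  1.121  0.996  2.576] 4.495733181564858e-26
[ 0.289 -0.257  2.288 -0.29   0.437  1.98 ]
0.0 tcp [ 356. -208.  260.] hole [ 317. -214.  273.] blade end [ 476. -188.  273.] ±55 [-9. 54.  0.] body [ 242. -226.  356.]
0.1 tcp [ 357. -166.  238.] hole [ 322. -180.  256.] blade end [ 469. -117.  235.] ±55 [-22.  50.  -6.] body [ 259. -196.  347.]
0.2 tcp [ 355. -135.  220.] hole [ 326. -153.  243.] blade end [450. -61. 200.] ±55 [-35.  41. -12.] body [ 273. -169.  341.]
0.3 tcp [ 354. -113.  209.] hole [ 331. -134.  236.] blade end [426. -22. 171.] ±55 [-44.  28. -16.] body [ 285. -145.  338.]
0.4 tcp [358. -97. 204.] hole [ 341. -118.  235.] blade end [404.   2. 148.] ±55 [-50.  12. -19.] body [ 299. -123.  339.]
0.5 tcp [370. -83. 206.] hole [ 357. -102.  240.] blade end [390.  14. 133.] ±55 [-51.  -5. -20.] body [ 315. -100.  345.]
0.6 tcp [388. -66. 215.] hole [380. -82. 252.] blade end [386.  19. 127.]
[... 373 characters left out ...]
body [380.  38. 403.]
1.0 tcp [482.  99. 310.] hole [469.  98. 350.] blade end [470.  98. 189.] ±55 [  5. -55.  -0.] body [386.  90. 425.]
1 dp [0.43, 1.39, 0.67] rot [-1.45, 1.48, -3.66] mag 4.21 end [ 357. -152.  230.]
2 dp [-0.1, 0.87, 0.53] rot [-1.13, 1.15, -3.95] mag 4.27 end [ 354. -116.  210.]
3 dp [-0.46, 0.23, 0.34] rot [-0.73, 0.92, -4.16] mag 4.33 end [361. -93. 204.]
4 dp [-0.6, -0.49, 0.12] rot [-0.28, 0.82, -4.28] mag 4.37 end [382. -71. 211.]
5 dp [-0.5, -1.2, -0.12] rot [0.17, 0.84, -4.32] mag 4.4 end [416. -38. 233.]
6 dp [-0.16, -1.84, -0.36] rot [0.56, 1.0, -4.27] mag 4.42 end [454.  18. 267.]
7 dp [0.39, -2.31, -0.58] rot [0.85, 1.26, -4.16] mag 4.43 end [482.  99. 310.]
```

Emit:
play_rows --dp '[[-0.2, 0, -0.17], [-0.7, 0, -0.58], [-1.3, 0, -1.08], [-1.9, 0, -1.6], [-2.6, 0, -2.15]]' --rot '[[0, 0, 0], [0, 0, 0], [0, 0, 0], [0, 0, 0], [0, 0, 0]]'

```text
clock: 19.25
eef_pos: [385.9, -237.1, 125.4]
tcp_rot: [-3.135, 0.875, -2.975]
contact_force: [1.8, 0.8, 0.1]
opening: 0.418
grasp_force: 80.2
```

Emit:
play_rows --dp '[[-0.44, 0.16, -0.53], [-0.88, 0.33, -1.06], [-1.32, 0.5, -1.6], [-1.76, 0.66, -2.1], [-2.2, 0.82, -2.64]]' --rot '[[0, 0, 0], [0, 0, 0], [0, 0, 0], [0, 0, 0], [0, 0, 0]]'

```text
clock: 19.67
eef_pos: [355.8, -207.5, 261.2]
tcp_rot: [-3.132, 0.876, -2.973]
contact_force: [0.2, 0.3, -1.9]
opening: 0.419
grasp_force: 80.2
```

Emit:
play_rows --dp '[[0, 0, 0], [0, 0, 0]]' --rot '[[0, 0, 0], [0, 0, 0]]'

```text
clock: 19.83
eef_pos: [356.5, -208.8, 261.5]
tcp_rot: [-3.124, 0.878, -2.967]
contact_force: [0.7, -0.8, -1.3]
opening: 0.42
grasp_force: 80.3
```

```bash
python3 - <<'E'
from h import *; from kin import *
s=telemetry.sense(); q=s["qpos"]; print(q.round(3),s["eef_pos"],fk(q,P)[0]-s["eef_pos"],np.degrees((fk(q,P)[1].inv()*Ro.from_euler("xyz",s["tcp_rot"])).magnitude()))
f=save("wrist","w7")
hsv=cv2.cvtColor(f["color"],cv2.COLOR_RGB2HSV); m=cv2.inRange(hsv,(12,90,120),(28,255,255)); m[:, :180]=0; m[:,380:]=0
cs,h=cv2.findContours(m,cv2.RETR_CCOMP,cv2.CHAIN_APPROX_NONE)
for c,k in zip(cs,h[0]):
    if k[3]>=0 and cv2.contourArea(c)>60: print(cv2.contourArea(c),cv2.fitEllipse(c))
R=Ro.from_euler("xyz",s["tcp_rot"]); print("pred hole px",proj(f,s["eef_pos"]+R.apply(HOLE)))
E
```

```text
[-1.208 -0.099  2.417  1.125  0.986  2.592] [ 356.53360961 -208.75079679  261.49480939] [4.8630645  0.34692015 2.91073702] 3.92695324793452e-14
316.0 ((264.60809326171875, 274.5359802246094), (8.868242263793945, 52.97541046142578), 84.14153289794922)
pred hole px [274.63228286 271.68209985]
```

Emit:
play_rows --dp '[[0.09, 0.28, 0.13], [0.17, 0.56, 0.27], [0.26, 0.83, 0.4], [0.34, 1.11, 0.54], [0.43, 1.39, 0.67]]' --rot '[[-0.29, 0.3, -0.73], [-0.58, 0.59, -1.46], [-0.87, 0.89, -2.2], [-1.16, 1.18, -2.93], [-1.45, 1.48, -3.66]]'

```text
clock: 20.3
eef_pos: [356.7, -150.9, 227.5]
tcp_rot: [-2.927, 0.673, -2.461]
contact_force: [0.3, -0.0, -0.5]
opening: 0.423
grasp_force: 80.2
```

Emit:
play_rows --dp '[[-0.02, 0.17, 0.11], [-0.04, 0.35, 0.21], [-0.06, 0.52, 0.32], [-0.08, 0.7, 0.42], [-0.1, 0.87, 0.53]]' --rot '[[-0.23, 0.23, -0.79], [-0.45, 0.46, -1.58], [-0.68, 0.69, -2.37], [-0.9, 0.92, -3.16], [-1.13, 1.15, -3.95]]'

```text
clock: 20.72
eef_pos: [354.3, -114.9, 208.0]
tcp_rot: [-2.815, 0.442, -2.029]
contact_force: [-0.1, -0.0, -1.3]
opening: 0.42
grasp_force: 80.2
```

Emit:
play_rows --dp '[[-0.09, 0.05, 0.07], [-0.18, 0.09, 0.14], [-0.28, 0.14, 0.2], [-0.37, 0.18, 0.27], [-0.46, 0.23, 0.34]]' --rot '[[-0.15, 0.18, -0.83], [-0.29, 0.37, -1.66], [-0.44, 0.55, -2.5], [-0.58, 0.74, -3.33], [-0.73, 0.92, -4.16]]'

```text
clock: 21.13
eef_pos: [360.9, -92.1, 201.6]
tcp_rot: [-2.766, 0.197, -1.633]
contact_force: [-0.0, -0.7, -1.8]
opening: 0.419
grasp_force: 80.1
```

Emit:
play_rows --dp '[[-0.12, -0.1, 0.02], [-0.24, -0.2, 0.05], [-0.36, -0.29, 0.07], [-0.48, -0.39, 0.1], [-0.6, -0.49, 0.12]]' --rot '[[-0.06, 0.16, -0.86], [-0.11, 0.33, -1.71], [-0.17, 0.49, -2.57], [-0.22, 0.66, -3.42], [-0.28, 0.82, -4.28]]'

```text
clock: 21.55
eef_pos: [382.2, -70.3, 208.9]
tcp_rot: [-2.767, -0.05, -1.247]
contact_force: [-0.2, -0.4, -1.9]
opening: 0.423
grasp_force: 80.1
```

Emit:
play_rows --dp '[[-0.1, -0.24, -0.02], [-0.2, -0.48, -0.05], [-0.3, -0.72, -0.07], [-0.4, -0.96, -0.1], [-0.5, -1.2, -0.12]]' --rot '[[0.03, 0.17, -0.86], [0.07, 0.34, -1.73], [0.1, 0.5, -2.59], [0.14, 0.67, -3.46], [0.17, 0.84, -4.32]]'

```text
clock: 21.97
eef_pos: [416.3, -36.8, 229.9]
tcp_rot: [-2.819, -0.291, -0.847]
contact_force: [-0.3, -0.4, -1.5]
opening: 0.419
grasp_force: 80.1
```

```bash
python3 - <<'E'
from h import *; from kin import *
s=telemetry.sense(); q=s["qpos"]; R=Ro.from_euler("xyz",s["tcp_rot"]); print(q.round(3),s["eef_pos"],s["clock"],fk(q,P)[0]-s["eef_pos"])
h=s["eef_pos"]+R.apply(HOLE); print("hole",h,"bx",R.apply(BX).round(2))
E
```

```text
[-0.147 -0.202  2.326  0.12   0.596  2.138] [416.31398875 -36.80412887 229.90191846] 21.9667 [ 0.81511358 -1.07850571  0.55611472]
hole [409.95684733 -48.08708714 269.22950462] bx [-0.08  0.46 -0.88]
```

Emit:
play_rows --dp '[[-0.03, -0.37, -0.07], [-0.06, -0.74, -0.14], [-0.1, -1.1, -0.22], [-0.13, -1.47, -0.29], [-0.16, -1.84, -0.36]]' --rot '[[0.11, 0.2, -0.85], [0.22, 0.4, -1.71], [0.34, 0.6, -2.56], [0.45, 0.8, -3.42], [0.56, 1.0, -4.27]]'

```text
clock: 22.38
eef_pos: [454.2, 18.8, 263.4]
tcp_rot: [-2.936, -0.513, -0.407]
contact_force: [-0.3, 0.0, -1.5]
opening: 0.418
grasp_force: 80.1
```

Emit:
play_rows --dp '[[0.08, -0.46, -0.12], [0.16, -0.92, -0.23], [0.23, -1.39, -0.35], [0.31, -1.85, -0.46], [0.39, -2.31, -0.58]]' --rot '[[0.17, 0.25, -0.83], [0.34, 0.5, -1.66], [0.51, 0.76, -2.5], [0.68, 1.01, -3.33], [0.85, 1.26, -4.16]]'

```text
clock: 22.8
eef_pos: [481.9, 100.1, 307.3]
tcp_rot: [3.142, -0.694, 0.104]
contact_force: [-0.4, 0.5, -2.2]
opening: 0.42
grasp_force: 80.1
```

Emit:
play_rows --dp '[[0, 0, 0], [0, 0, 0], [0, 0, 0]]' --rot '[[0, 0, 0], [0, 0, 0], [0, 0, 0]]'

```text
clock: 23.05
eef_pos: [481.8, 98.6, 307.8]
tcp_rot: [-3.138, -0.693, 0.095]
contact_force: [0.0, 0.3, -1.8]
opening: 0.422
grasp_force: 80.3
```

```bash
python3 - <<'E'
from h import *; from kin import *
s=telemetry.sense(); q=s["qpos"]; R=Ro.from_euler("xyz",s["tcp_rot"]); print(q.round(3),s["eef_pos"],s["tcp_rot"],s["clock"])
h=s["eef_pos"]+R.apply(HOLE); print("hole",h,"bx",R.apply(BX).round(3),"bn",R.apply(BN).round(3))
f=save("wrist","w8"); g=save("side","s8"); k=save("top","t8")
for n,F in(("w",f),("s",g),("t",k)): print(n,"hole",proj(F,h).round(0),"ball",proj(F,[530,98,279]).round(0))
def crop(F,p,w): 
    u,v=[int(t) for t in p]; u=np.clip(u,w,559-w); v=np.clip(v,w,419-w); print("crop",u-w,v-w); return cv2.resize(F["color"][v-w:v+w,u-w:u+w,::-1],(300,300),interpolation=2)
a=np.hstack([cv2.resize(f["color"][:,:,::-1],(480,360))]); b=np.vstack([cv2.resize(crop(F,proj(F,[500,98,290]),50),(180,180)) for F in (g,k)])
b=np.vstack([cv2.resize(crop(F,proj(F,[510,98,290]),45),(300,300),interpolation=2) for F in (g,k)])
c=np.zeros((600,800,3),np.uint8); c[:360,:480]=a; c[:,500:800]=b; cv2.imwrite("pics/m8.png",c)
E
```

```text
[ 0.276 -0.252  2.285 -0.267  0.436  1.954] [481.80768215  98.5760999  307.76566627] [-3.13759997 -0.69347612  0.09503713] 23.05
hole [469.09635532  97.16022805 347.14579964] bx [-0.     0.005 -1.   ] bn [-0.996 -0.092 -0.   ]
w hole [277. 270.] ball [285. 197.]
s hole [294. 176.] ball [275. 197.]
t hole [255. 193.] ball [263. 187.]
crop 234 142
crop 209 142
crop 236 147
crop 215 145
```

View pics/m8.png

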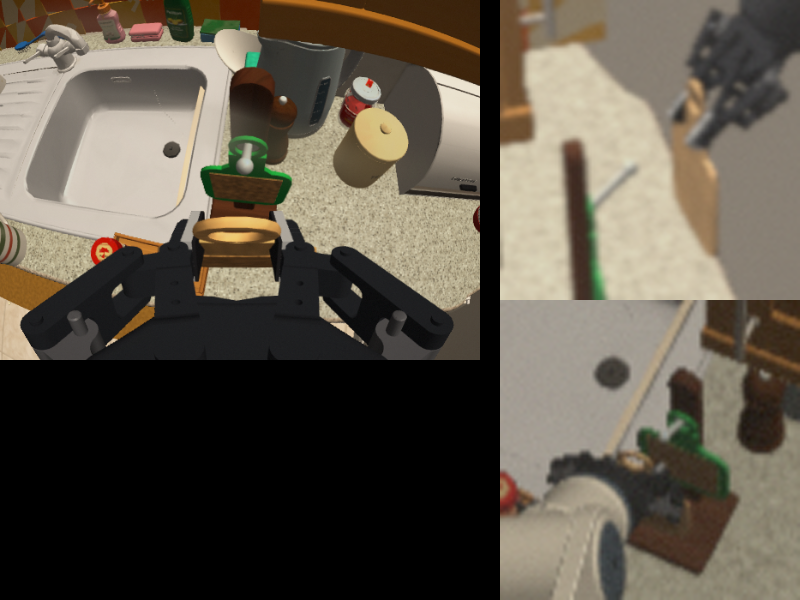

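The board hangs upright from the fingers. The ball is at (286,195) in the wrist picture and (276,197) in the side picture, both within about 2 px of prediction, and the handle's ring is at (278,272). Moving to just in front of the ball for a second ray.

```bash
python3 - <<'E'
from h import *; from kin import *
f=load("w8"); g=load("s8"); print(tri(f,(286,195),g,(276,197)))
im=f["color"]; c=im[165:215,262:312].astype(int); 
hsv=cv2.cvtColor(im,cv2.COLOR_RGB2HSV); m=((hsv[:,:,1]<45)&(hsv[:,:,2]>90)).astype(np.uint8); m[:165]=0;m[215:]=0;m[:,:262]=0;m[:,312:]=0
n,l,st,ce=cv2.connectedComponentsWithStats(m); print([(st[i].tolist(),ce[i].round(1).tolist()) for i in range(1,n) if st[i,4]>20])
m2=cv2.inRange(hsv,(12,90,120),(28,255,255)); m2[:250]=0;m2[330:]=0;m2[:,:215]=0;m2[:,340:]=0
cs,h=cv2.findContours(m2,cv2.RETR_CCOMP,cv2.CHAIN_APPROX_NONE)
for q,k in zip(cs,h[0]):
    if cv2.contourArea(q)>40: print("orange","in" if k[3]>=0 else "out",cv2.contourArea(q),cv2.boundingRect(q))
s=telemetry.sense(); R=Ro.from_euler("xyz",s["tcp_rot"]); hole=s["eef_pos"]+R.apply(HOLE)
for d in(-19,-12,12): 
    for t in (-2.5,2.5): print("pred along",d,t,proj(f,hole+R.apply(BX*d+BN*t)).round(1))
print(delta(s["eef_pos"]+np.array([505,98,279])-hole))
E
```

```text
(array([529.5,  98.6, 278.5]), 4.1)
[([276, 167, 20, 35, 454], [286.8, 185.2])]
orange out 117.5 (226, 311, 16, 19)
orange out 571.5 (243, 270, 61, 14)
orange out 1158.5 (230, 252, 98, 22)
pred along -19 -2.5 [279.  247.9]
pred along -19 2.5 [278.9 263.9]
pred along -12 -2.5 [278.7 253.7]
pred along -12 2.5 [278.7 268.6]
pred along 12 -2.5 [278.1 268.8]
pred along 12 2.5 [278.  281.2]
([-0.431, 0.06, 1.898], [0.0, 0.0, 0.0])
```

Emit:
play_rows --dp '[[-0.09, 0.01, 0.38], [-0.17, 0.02, 0.76], [-0.26, 0.04, 1.14], [-0.35, 0.05, 1.52], [-0.43, 0.06, 1.9]]' --rot '[[0, 0, 0], [0, 0, 0], [0, 0, 0], [0, 0, 0], [0, 0, 0]]'

```text
clock: 23.62
eef_pos: [518.5, 99.5, 239.9]
tcp_rot: [-3.137, -0.698, 0.095]
contact_force: [-0.2, -0.4, -1.1]
opening: 0.42
grasp_force: 80.2
```

Emit:
play_rows --dp '[[0, 0, 0], [0, 0, 0], [0, 0, 0], [0, 0, 0]]' --rot '[[0, 0, 0], [0, 0, 0], [0, 0, 0], [0, 0, 0]]'

```text
clock: 23.95
eef_pos: [518.5, 100.0, 241.8]
tcp_rot: [-3.138, -0.7, 0.096]
contact_force: [0.3, 0.2, -1.9]
opening: 0.423
grasp_force: 80.2
```

```bash
python3 - <<'E'
from h import *; from kin import *
s=telemetry.sense(); R=Ro.from_euler("xyz",s["tcp_rot"]); hole=s["eef_pos"]+R.apply(HOLE); print("hole",hole,s["tcp_rot"])
f=save("wrist","w9"); g=load("w8"); print("pred ball",proj(f,[530,98,279]),"hole",proj(f,hole))
ims=[]
for F,(cu,cv) in((g,(286,195)),(f,proj(f,[530,98,279]).round().astype(int))):
    a=F["color"][cv-40:cv+40,cu-40:cu+40,::-1]; ims.append(cv2.resize(a,(400,400),interpolation=2)); print("crop origin",cu-40,cv-40,"scale 5")
cv2.imwrite("pics/m9.png",np.hstack(ims))
E
```

```text
hole [505.58079047  98.57738488 281.11219612] [-3.1378019  -0.69953029  0.09587084]
pred ball [284.6165531 210.8153859] hole [277.11938859 270.3486495 ]
crop origin 246 155 scale 5
crop origin 245 171 scale 5
```

View pics/m9.png

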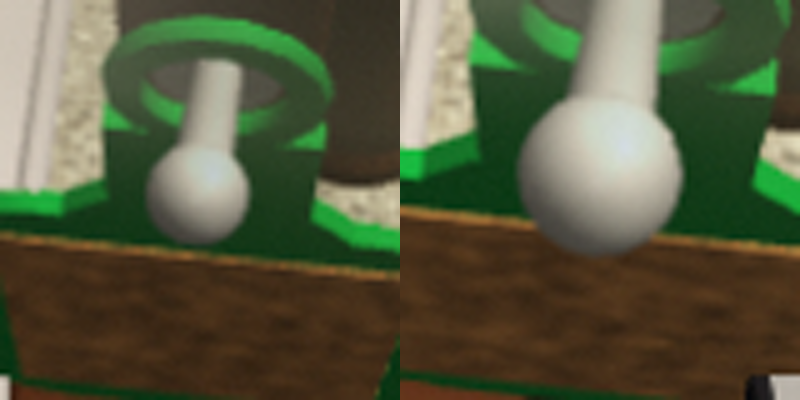

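The ball is at (285.4,193.6), 20 px wide, in the first view, and at (285.0,205.8), 32.6 px wide, in the second. The rod behind it is bare up to the green ring.

```bash
python3 - <<'E'
from h import *; from kin import *
f=load("w8"); g=load("w9"); b,e=tri(f,(285.4,193.6),g,(285.0,205.8)); print("ball",b,e)
o,d=ray(g,285,205.8); L=13/(32.6/325.2); print("by size",o+d/np.linalg.norm(d)*L)
o,d=ray(f,285.4,193.6); L=13/(20.4/325.2); print("by size8",o+d/np.linalg.norm(d)*L)
hsv=cv2.cvtColor(g["color"],cv2.COLOR_RGB2HSV); m2=cv2.inRange(hsv,(12,90,120),(28,255,255)); m2[:245]=0;m2[300:]=0;m2[:,:215]=0;m2[:,340:]=0
col=m2[:,268:290].sum(1)//255; print("orange rows",[(i,int(c)) for i,c in enumerate(col) if c])
E
```

```text
ball [532.   98.  279.5] 0.1
by size [532.56308976  98.05162277 278.06486151]
by size8 [533.67010299  98.03238741 275.8449066 ]
orange rows [(252, 3), (253, 22), (254, 22), (255, 22), (256, 22), (257, 22), (258, 22), (259, 22), (260, 22), (261, 22), (262, 22), (263, 22), (264, 22), (265, 22), (271, 22), (272, 22), (273, 22), (274, 22), (275, 22), (276, 22), (277, 22), (278, 22), (279, 22), (280, 22), (281, 22), (282, 16), (283, 18), (298, 21), (299, 22)]
```

```bash
python3 - <<'E'
from h import *; from kin import *
s=telemetry.sense(); R=Ro.from_euler("xyz",s["tcp_rot"]); hole=s["eef_pos"]+R.apply(HOLE)
x0=hole; print(hole)
for T in [(527,98,280),(532,98,279.5),(535,98,278),(537.5,98,276.5),(540,98,274.5),(542,98,271.5),(545,98,267.5),(549,98,263.5)]:
    print(T,(R.inv().apply(np.array(T)-x0)/40).round(3)); x0=np.array(T)
E
```

```text
[505.59977993  98.6609309  281.21008326]
(527, 98, 280) [0.387 0.069 0.365]
(532, 98, 279.5) [0.087 0.012 0.09 ]
(535, 98, 278) [0.033 0.007 0.077]
(537.5, 98, 276.5) [0.023 0.006 0.069]
(540, 98, 274.5) [0.015 0.006 0.078]
(542, 98, 271.5) [-0.01   0.005  0.089]
(545, 98, 267.5) [-0.007  0.008  0.125]
(549, 98, 263.5) [0.012 0.01  0.141]
```

Emit:
play_rows --dp '[[0.1, 0.02, 0.1], [0.2, 0.04, 0.2], [0.3, 0.06, 0.3], [0.39, 0.07, 0.37], [0.39, 0.07, 0.37]]' --rot '[[0, 0, 0], [0, 0, 0], [0, 0, 0], [0, 0, 0], [0, 0, 0]]'

```text
clock: 24.42
eef_pos: [541.3, 99.5, 239.9]
tcp_rot: [-3.138, -0.699, 0.096]
contact_force: [0.9, 0.3, -1.9]
opening: 0.419
grasp_force: 80.3
```

Emit:
play_rows --dp '[[0.04, 0.01, 0.04], [0.09, 0.01, 0.09], [0.09, 0.01, 0.09], [0.09, 0.01, 0.09]]' --rot '[[0, 0, 0], [0, 0, 0], [0, 0, 0], [0, 0, 0]]'

```text
clock: 24.75
eef_pos: [545.1, 99.6, 239.0]
tcp_rot: [-3.138, -0.698, 0.097]
contact_force: [-0.5, -0.6, -1.3]
opening: 0.421
grasp_force: 80.3
```

```bash
python3 - <<'E'
from h import *; from kin import *
s=telemetry.sense(); R=Ro.from_euler("xyz",s["tcp_rot"]); hole=s["eef_pos"]+R.apply(HOLE); print(hole,s["tcp_rot"],s["contact_force"],s["wrist_torque"])
E
```

```text
[532.23375422  98.15069037 278.30068905] [-3.13822024 -0.69813188  0.09664276] [-0.4719103  -0.58343373 -1.28347109] [-0.05247318  0.46390409  0.00055699]
```

Emit:
play_rows --dp '[[0.03, 0.01, 0.06], [0.05, 0.01, 0.12], [0.07, 0.02, 0.2], [0.07, 0.02, 0.2]]' --rot '[[0, 0, 0], [0, 0, 0], [0, 0, 0], [0, 0, 0]]'

```text
clock: 25.08
eef_pos: [552.8, 99.5, 234.4]
tcp_rot: [-3.138, -0.698, 0.097]
contact_force: [-0.2, 0.5, -1.6]
opening: 0.424
grasp_force: 80.3
```

Emit:
play_rows --dp '[[-0.01, 0, 0.09], [-0.02, 0.01, 0.15], [-0.02, 0.01, 0.21], [-0.02, 0.01, 0.21]]' --rot '[[0, 0, 0], [0, 0, 0], [0, 0, 0], [0, 0, 0]]'

```text
clock: 25.42
eef_pos: [557.3, 99.6, 227.2]
tcp_rot: [-3.138, -0.698, 0.097]
contact_force: [-0.0, -0.6, -1.1]
opening: 0.421
grasp_force: 80.3
```

```bash
python3 - <<'E'
from h import *; from kin import *
s=telemetry.sense(); R=Ro.from_euler("xyz",s["tcp_rot"]); hole=s["eef_pos"]+R.apply(HOLE); print(hole,s["tcp_rot"],s["contact_force"],s["wrist_torque"],s["qpos"].round(3))
f=save("wrist","w10"); print("ball pred",proj(f,[532,98,279.5]),"hole",proj(f,hole))
hsv=cv2.cvtColor(f["color"],cv2.COLOR_RGB2HSV); 
m=((hsv[:,:,1]<45)&(hsv[:,:,2]>90)).astype(np.uint8); m[:180]=0;m[300:]=0;m[:,:240]=0;m[:,330:]=0
n,l,st,ce=cv2.connectedComponentsWithStats(m); print([(st[i].tolist(),ce[i].round(1).tolist()) for i in range(1,n) if st[i,4]>60])
E
```

```text
[544.41063233  98.14115257 266.56797284] [-3.13835004 -0.69763865  0.09673501] [-0.03539424 -0.64497508 -1.10395184] [-0.01240047  0.4561814  -0.03615137] [ 0.22   0.029  2.268 -0.47   0.168  2.129]
ball pred [273.77026889 299.86702983] hole [277.11971828 270.34776642]
[([240, 180, 9, 65, 395], [242.9, 206.3]), ([271, 221, 23, 31, 536], [282.1, 236.8]), ([319, 246, 11, 45, 198], [325.8, 258.2]), ([254, 270, 40, 30, 861], [274.1, 286.9])]
```

The rod passes through the ring: the ball is now in front of the plate (about 274,290) and the rod behind it. Releasing.

Emit:
play_rows --dp '[[0, 0, 0], [0, 0, 0], [0, 0, 0], [0, 0, 0], [0, 0, 0]]' --rot '[[0, 0, 0], [0, 0, 0], [0, 0, 0], [0, 0, 0], [0, 0, 0]]' --fingers 0.8

```text
clock: 25.88
eef_pos: [557.4, 99.7, 228.1]
tcp_rot: [-3.138, -0.699, 0.097]
contact_force: [-0.6, 0.1, -0.1]
opening: 0.796
grasp_force: 0.0
```

Emit:
play_rows --dp '[[0, 0, -0.1], [0, 0, -0.3], [0, 0, -0.6], [0, 0, -1.0], [0, 0, -1.4]]' --rot '[[0, 0, 0], [0, 0, 0], [0, 0, 0], [0, 0, 0], [0, 0, 0]]'

```text
clock: 26.3
eef_pos: [520.7, 95.9, 270.9]
tcp_rot: [-3.138, -0.697, 0.097]
contact_force: [0.1, -0.5, 0.2]
opening: 0.8
grasp_force: 0.0
```

Emit:
play_rows --dp '[[0, 0, 0], [0, 0, 0], [0, 0, 0], [0, 0, 0], [0, 0, 0]]' --rot '[[0, 0, 0], [0, 0, 0], [0, 0, 0], [0, 0, 0], [0, 0, 0]]'

```text
clock: 26.72
eef_pos: [521.4, 95.9, 269.8]
tcp_rot: [-3.138, -0.697, 0.097]
contact_force: [0.8, -0.4, 0.6]
opening: 0.801
grasp_force: 0.0
```

```bash
python3 - <<'E'
from h import *; from kin import *
s=telemetry.sense(); print(s["eef_pos"],s["contact_force"],s["qpos"].round(3))
f=save("wrist","w11"); g=save("side","s11")
for n,F in(("w",f),("s",g)):
    hsv=cv2.cvtColor(F["color"],cv2.COLOR_RGB2HSV)
    for c,lo_,hi_ in(("orange",(12,90,100),(28,255,255)),("green",(60,120,30),(85,255,255))):
        m=cv2.inRange(hsv,lo_,hi_); k,l,st,ce=cv2.connectedComponentsWithStats(m); print(n,c,[(st[i].tolist()) for i in range(1,k) if st[i,4]>(150 if n=="w" else 25)][:12])
    for nm,X in(("ball",[532,98,279.5]),("wood hole hung",[566,98,243]),("wood blade bot",[566,98,85]),("blade corner",[566,40,85]),("corner2",[566,153,190])): print(nm,proj(F,X).round(0))
E
```

```text
[521.44623532  95.91676894 269.81643318] [ 0.82429631 -0.39951404  0.63840997] [ 0.234 -0.115  2.281 -0.296  0.294  1.959]
w orange [[100, 0, 20, 15, 160], [446, 0, 114, 42, 1109], [127, 20, 27, 12, 151], [425, 133, 69, 73, 3677], [396, 163, 22, 36, 264], [250, 184, 59, 21, 416], [216, 220, 38, 9, 228], [304, 224, 40, 25, 271], [193, 315, 45, 39, 924], [0, 331, 42, 37, 859], [106, 376, 48, 29, 739]]
w green [[182, 0, 36, 24, 222], [283, 60, 19, 20, 296]]
ball [274. 234.]
wood hole hung [280. 201.]
wood blade bot [279. 261.]
blade corner [332. 266.]
corner2 [210. 222.]
s orange [[0, 0, 253, 230, 44079], [259, 19, 51, 35, 1026], [250, 105, 16, 24, 209], [252, 140, 8, 9, 53], [253, 153, 15, 8, 59], [0, 170, 16, 26, 62], [0, 187, 18, 47, 492], [58, 186, 7, 17, 36], [20, 192, 14, 15, 91], [0, 231, 10, 14, 34], [269, 245, 5, 11, 32], [9, 250, 9, 15, 55]]
s green [[167, 261, 19, 13, 160], [122, 328, 13, 16, 84]]
ball [275. 196.]
wood hole hung [264. 207.]
wood blade bot [266. 242.]
blade corner [262. 231.]
corner2 [269. 231.]
```

Emit:
play_rows --dp '[[0, 0, -0.6], [0, 0, -1.2], [0, 0, -1.8], [0, 0, -2.4], [0, 0, -3.0]]' --rot '[[0, 0, 0], [0, 0, 0], [0, 0, 0], [0, 0, 0], [0, 0, 0]]'

```text
clock: 27.23
eef_pos: [443.9, 87.9, 362.9]
tcp_rot: [-3.138, -0.697, 0.097]
contact_force: [0.4, 0.9, -0.1]
opening: 0.798
grasp_force: 0.0
```

Emit:
play_rows --dp '[[0, 0, 0], [0, 0, 0], [0, 0, 0], [0, 0, 0], [0, 0, 0]]' --rot '[[0, 0, 0], [0, 0, 0], [0, 0, 0], [0, 0, 0], [0, 0, 0]]'

```text
clock: 27.65
eef_pos: [444.7, 88.0, 361.1]
tcp_rot: [-3.139, -0.696, 0.097]
contact_force: [-0.4, -0.9, 0.3]
opening: 0.8
grasp_force: 0.0
```

```bash
python3 - <<'E'
from h import *
s=telemetry.sense(); print(s["eef_pos"],s["clock"])
f=save("wrist","w12"); g=save("side","s12"); t=save("top","t12")
for n,F,a in(("w",f,60),("s",g,8),("t",t,8)):
    hsv=cv2.cvtColor(F["color"],cv2.COLOR_RGB2HSV); box=np.array([proj(F,[x,y,z]) for x in(560,578) for y in(35,160) for z in(80,265)]); u0,v0=box.min(0).astype(int)-8; u1,v1=box.max(0).astype(int)+8; print(n,"box",u0,v0,u1,v1)
    for c,lo_,hi_ in(("orange",(12,80,80),(28,255,255)),("green",(55,90,25),(90,255,255))):
        m=np.zeros(hsv.shape[:2],np.uint8); m[max(v0,0):v1,max(u0,0):u1]=cv2.inRange(hsv,lo_,hi_)[max(v0,0):v1,max(u0,0):u1]; k,l,st,ce=cv2.connectedComponentsWithStats(m); print(" ",c,[(st[i].tolist(),ce[i].round(0).tolist()) for i in range(1,k) if st[i,4]>a])
    for nm,X in(("hole",[566,98,240]),("shoulder",[566,98,190]),("bottom",[566,98,80]),("c1",[566,43,135]),("c2",[566,153,135]),("greentop",[572,98,262]),("saltmid",[467,192,60])): print("  ",nm,proj(F,X).round(0),F["color"][tuple(np.clip(proj(F,X).round().astype(int)[::-1],0,[419,559]))])
E
```

```text
[444.7359601   87.98114346 361.11687647] 27.65
w box 203 131 355 240
  orange [([233, 156, 92, 52, 1495], [279.0, 184.0])]
  green []
   hole [279. 168.] [178 177 160]
   shoulder [278. 191.] [81 59 36]
   bottom [278. 224.] [65 45 23]
   c1 [321. 213.] [127 110  81]
   c2 [235. 206.] [177 165 151]
   greentop [279. 151.] [68 59 49]
   saltmid [205. 287.] [87 88 82]
s box 247 181 280 265
  orange [([261, 204, 5, 7, 15], [263.0, 207.0]), ([265, 223, 4, 14, 20], [267.0, 229.0]), ([265, 239, 9, 21, 57], [269.0, 250.0])]
  green [([263, 225, 5, 28, 71], [265.0, 239.0])]
   hole [264. 208.] [174 158 110]
   shoulder [265. 220.] [106 106  74]
   bottom [266. 243.] [ 56 111  66]
   c1 [262. 221.] [61 59 42]
   c2 [270. 243.] [167 150 126]
   greentop [262. 203.] [159 144 121]
   saltmid [302. 261.] [120 114 106]
t box 242 162 293 216
  orange [([264, 179, 19, 20, 64], [273.0, 188.0]), ([256, 184, 7, 4, 15], [259.0, 185.0])]
  green []
   hole [268. 183.] [131 121 100]
   shoulder [268. 189.] [71 57 41]
   bottom [269. 201.] [61 50 37]
   c1 [282. 201.] [81 77 53]
   c2 [255. 189.] [83 78 70]
   greentop [268. 179.] [124 124  80]
   saltmid [235. 215.] [149 139 121]
```

```bash
python3 -c "
from rig import r
print(r.sign_off())"
```

```text
the job is handed in; nothing more can be done
None
```

I stood the salt upright in the tray next to the spice jar, slid the wooden board out and hung it by its hole on the hook in front of the green board, which still hangs there. I handed the job in at about 28 s; no verdict came back, and after my 10 pictures I checked the final hanging only by colour masks.

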